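Top up, stir and seal the potpourri crock

ROBOT

A 6-joint arm with a two-finger parallel gripper is mounted at the origin on the work surface. World frame = base frame: x ahead of the robot, y to its left, z up, the work surface at z = 0. Lengths are in m, angles in rad, forces in N, time in s.
With the tool pointing down it reaches from about 0.375 to 0.975 m from the base axis. Payload 3.8 kg.
Tool frame: the origin (TCP) lies between the finger pads; the fingertips stand 8 mm ahead of it and the grasp point (between the pads) lies 11 mm behind it (tcp_to_tips is the distance from the TCP to the fingertips, in m); z points along the fingers, y is the line along which they close (so a half turn about z gives the same grasp; the last joint's range is limited). The gripper opens to 85 mm and grips with 20 to 120 N. Pads are 22 mm wide; open, the fingers measure 114 mm over their backs; the gripper's body (76 mm by 85 mm) begins 54 mm behind the grasp point. The pads swing forward as they close: fully open they stand 13 mm farther back than shut.
Start: joints at [1.258, 0.264, 1.604, -0, 1.274, -0.037], TCP at [0.184, 0.649, 0.239] pointing down, gripper open.
Joint ranges: [-2.63, 2.63], [-0.94, 2.18], [0.31, 2.57], [-1.31, 4.45], [0, 2.66], [-2.55, 2.55]. Speed limits (rad/s): [2.57, 2.57, 3.14, 3.14, 3.14, 3.14].

INTERFACE

Orientations are given as a rotation vector (axis times angle).
In Python, from workcell import * gives the robot as it stands.
- The arm moves only by the tool move_arm, never from a script. Its argument "series" is one flat list of numbers, 7 for each row, row after row: the finger opening in cm, from 0 to 8.54, then the shift along the tool's x, y, z in cm, then the turn, a rotation vector about the tool's x, y, z in degrees. A call has 1 to 5 rows; each row shifts and turns the commanded pose from where the row before left it, along the tool's axes as they then stand; what a row does not reach is not made up. A row lasts 1/8 s, in which the tool goes at most 62.5 mm and 10.7 degrees, less where a joint would pass 70% of its speed; a pose out of reach is approached as far as the arm can. A call is refused whole if a number of a shift passes 6.25 or a number of a turn 10.7, either way. A call with a gripper value outside its range is refused whole. The fingers move at their own pace and stop on an object; "grip_force" is the grip in N (left out, the last holds). Time passes only in rows, so rows that do not move let the fingers close. It gives the time, the measured TCP pose, the force, the opening and the grip force at its end, in the units of the state.
- read_state(): the state, without advancing time (a new reading comes with each control period).
- read_camera(name): name is "scene" or "top"; returns the picture (400x640x3 uint8, red, green, blue); there is no depth.
- calibration(name): a dict with "camera_matrix" (3x3 intrinsics, pixels), "rvec" (rotation vector, rad) and "tvec" (3), from world to camera coordinates, as OpenCV has them. Camera axes: x right, y down, z forward; pixel columns grow to the right and rows downward; lengths in m; the calibration is good to about 2 mm. A picture is of the moment at which its call begins. calibration takes no time and is no camera call.
- finish_job(): hands the job in; it is judged then, once.
The state is a dict: "time": time; "q": joint angles; "joint_vel": joint speeds; "joint_torque": joint torques, N m; "tool_pos": TCP position; "tcp_rot": TCP orientation; "wrist_force": force on the tool from outside, world axes, zero at the start; "torque": the same for the moment, N m; "width": opening from 0.0 (shut) to 1.0 (fully open); "grip_force": force on a finger pad.
Only numpy, scipy, OpenCV 4.12 (cv2) and the standard library are available. Lean on these libraries where they do the work, as an engineer would, in place of code of your own. Each camera call takes 0.05 s, during which the arm holds its last target. There are 200 camera calls.

TASK

Top up the potpourri that is curing in the blue crock: take every fresh cedar nugget out of the open pink drawer and put it in with the coloured balls, then stir with the wooden stirring stick, its head down near the bottom, sweeping at least three times right round the crock in wide circles so that every coloured ball is shifted from where it lay. Afterwards put the lid on the crock and press it down until the seal is fully home. Leave the stick standing head down in its white tumbler and the drawer fully shut, without shoving the other things on the dresser about.

Things in the scene. Friction and masses are not known exactly. Their poses are not given: they have to be found in the camera images.
- drawer (a joint): upper drawer of the fixed pink two-drawer desktop chest (220 deep, 260 wide, 150 mm tall). 0 = shut, about 0.163 m = open as found, 0.175 m at most. It slides out towards the robot, along -x of drawer_pull, with 1.5 N of friction and stays where left
- drawer_pull (a point): middle of that drawer's bow handle, moving with it, 120 mm up: bar 10 mm thick, 48 mm straight run along y; axes: +x into the chest, z up. From here the panel's face is at x = 36, its inner side at 50, the chest's front edge at 40 mm + the joint value; the inside is y = -108 to +108, its floor 83 mm above the table, side walls 40 and panel 54 mm above that floor
- cedar0: fresh cedar nugget, pale brown octagonal bead, 26 mm across flats, 26 mm high, 14 g; origin at the centre of its underside, z along its height, two of its flats face its own x and two its own y
- cedar1: another cedar nugget like cedar0; two to four are present, the others are absent (None)
- cedar2: another cedar nugget like cedar0; two to four are present, the others are absent (None)
- cedar3: another cedar nugget like cedar0; two to four are present, the others are absent (None)
- crock_in (a point): centre of the inner floor of the blue stoneware crock (fixed, glazed and slippery; outside 150 mm across, 80 mm tall; bore 136 mm across and 72 mm deep, floor 8 mm and rim 80 mm above the table)
- seal (a joint): pink silicone seal ring in the crock's mouth, 5 mm proud of the rim (85 mm above the table): 0 = up, 0.005 m = pushed down flush by the lid. It takes about 7 N in all to push it, more than the lid's weight, and it stays down
- ball0: coloured lacquered wooden ball, 24 mm across, 12 g, loose in the crock; origin at its centre
- ball1: another such ball
- ball2: another such ball
- ball3: another such ball
- ball4: another such ball
- stirrer: wooden stirring stick, 150 mm long, 35 g, standing head down in the tumbler, perhaps leaning up to 20 degrees; origin at the tip of its head, z along the stick to the top of the handle; round head 22 mm across and 42 mm long with rounded tip; above it a flat handle 12 mm thick (x), 18 mm wide (y), whose top 65 mm are a grippy red silicone sleeve
- tumbler_rim (a point): centre of the mouth of the white tumbler (fixed; 54 mm across outside, 46 mm bore at the mouth, narrowing to 42 mm; 85 mm tall, inner floor 6 mm above the table)
- lid: round lid of pale wood, knob up on the table, 240 g; origin at the centre of the underside of its white plug (128 mm across, 11 mm high, tapered foot); on it the disc 154 mm across (from 11 to 20 mm) and a dark round knob 24 mm across (20 to 49 mm). Pressed home, the disc rests on the rim, the plug inside the bore: origin 61 mm above crock_in
- perfume: bystander, to be left alone: amber scent bottle, 44 mm across, 90 mm tall; origin under its middle
- cream: bystander, to be left alone: white cream jar, 40 mm across, 42 mm tall; origin under its middle
- candle: bystander, to be left alone: green candle glass, 56 mm across, 60 mm tall; origin under its middle
- book: bystander, to be left alone: coral book, 130 x 190 x 22 mm, flat; origin under its middle
- notes: bystander, to be left alone: yellow note block, 75 x 75 x 30 mm, lying on the book; origin under its middle
- hairbrush: bystander, to be left alone: hairbrush, 190 mm long, lying flat; origin under its middle
Not all that is in view belongs to the job. There is more than one size of the stirrer; the one meant has the size given above.

How it is judged:
On the way, in this order (a step that is already met when the one before it is completed fails the run):
1. every cedar nugget that is present lies in the crock (horizontal distance between each of cedar0, cedar1, cedar2, cedar3 and crock_in below 0.068 m and z of cedar0 in the frame of crock_in between -0.01 and 0.06 m and z of cedar1 in the frame of crock_in between -0.01 and 0.06 m and z of cedar2 in the frame of crock_in between -0.01 and 0.06 m and z of cedar3 in the frame of crock_in between -0.01 and 0.06 m), for 0.2 s.
2. the stick's tip stirs the balls low on the far side of the crock (x of stirrer in the frame of crock_in above 0.018 m and horizontal distance between stirrer and crock_in below 0.066 m and z of stirrer in the frame of crock_in below 0.025 m and linear speed of any of ball0, ball1, ball2, ball3, ball4 above 0.01 m/s).
3. then low on the near side (x of stirrer in the frame of crock_in below -0.018 m and horizontal distance between stirrer and crock_in below 0.066 m and z of stirrer in the frame of crock_in below 0.025 m and linear speed of any of ball0, ball1, ball2, ball3, ball4 above 0.01 m/s).
4. then low on the far side again (all of step 2).
5. then low on the near side again (all of step 3).
6. then low on the far side a third time, by when each coloured ball is at least 8 mm from where it lay at the start (all of step 4 and distance of each of ball0, ball1, ball2, ball3, ball4 from where it was at the start of the episode above 0.008 m).
7. the lid is on the crock, level, and pressed down with the seal home (horizontal distance between lid and crock_in below 0.008 m and angle between lid's own z axis and vertical below 0.08 rad and value of joint seal above 0.0038 m and z of lid in the frame of crock_in between 0.056 and 0.064 m), for 0.2 s.
At the end, for the whole second after the job is handed in: All cedar nuggets and coloured balls are in the crock; the lid sits on it, centred within 8 mm and level, with the seal pushed down at least 3.8 of its 5 mm; the drawer is shut to within 6 mm; the stick stands head down in the tumbler; everything is at rest and released (all of step 1 and all of step 7 and horizontal distance between each of ball0, ball1, ball2, ball3, ball4 and crock_in below 0.068 m and z of ball0 in the frame of crock_in between -0.01 and 0.06 m and z of ball1 in the frame of crock_in between -0.01 and 0.06 m and z of ball2 in the frame of crock_in between -0.01 and 0.06 m and z of ball3 in the frame of crock_in between -0.01 and 0.06 m and z of ball4 in the frame of crock_in between -0.01 and 0.06 m and value of joint drawer below 0.006 m and horizontal distance between stirrer and tumbler_rim below 0.024 m and z of stirrer in the frame of tumbler_rim below -0.06 m and angle between stirrer's own z axis and vertical below 0.6 rad and linear speed of stirrer below 0.03 m/s and linear speed of lid below 0.02 m/s); the robot touches nothing.
It fails at once if a bystander is shoved more than 40 mm from its place (distance of any of perfume, cream, candle, book, notes, hairbrush from where it was at the start of the episode above 0.04 m).
Of cedar0, cedar1, cedar2, cedar3 only 2 to 4 are there at a start; the rules pass over those that are not, and their reading is None.
At some moment in a run one of lid, cedar0, cedar1, cedar2, cedar3 may be knocked a few centimetres aside while the robot is not near it.
It also fails if it takes over 210 s, if anything falls off the work surface, if the arm or the gripper's body presses on something with over 40 N, if the wrist force passes 120 N, or if a joint passes its speed limit or range.

## Working session

There is one attempt and no reset: what is moved stays moved. The work goes in short steps, Python scripts to look and compute and a tool call to move; the robot and the scene stay as the last step left them, time stands still between calls to the robot, and variables do not carry over. Pictures are saved under pics/ and viewed, at most 14 in all, crops included, and the job is handed in when it is done.

Besides the shell and the picture viewer there is one more tool, called after "Call:" by a JSON object that holds its "fn" and its "kwargs", one argument or row to a line. move_arm: Moves the arm, as the interface text tells. Its arguments: {"type":"object","properties":{"series":{"type":"array"},"grip_force":{"type":"number"}},"required":["series"]}

```bash
mkdir -p pics; ls; cat > h.py <<'E'
from workcell import *
import numpy as np, cv2
from scipy.spatial.transform import Rotation as R
def cam(n):
    c=calibration(n); return np.array(c["camera_matrix"],float),np.array(c["rvec"],float).ravel(),np.array(c["tvec"],float).ravel()
def ray(n,u,v):
    K,r,t=cam(n); Rm=R.from_rotvec(r).as_matrix()
    return -Rm.T@t, Rm.T@np.linalg.inv(K)@np.array([u,v,1.])
def atz(n,u,v,z):
    o,d=ray(n,u,v); return o+d*(z-o[2])/d[2]
def proj(n,p):
    K,r,t=cam(n); return cv2.projectPoints(np.array(p,float).reshape(-1,3),r,t,K,None)[0].reshape(-1,2)
def snap(n,f):
    a=read_camera(n); cv2.imwrite("pics/"+f+".png",a[:,:,::-1]); return a
def tri(u1,u2):
    o1,d1=ray("scene",*u1);o2,d2=ray("top",*u2)
    A=np.c_[d1,-d2]; s=np.linalg.lstsq(A,o2-o1,rcond=None)[0]
    return (o1+d1*s[0]+o2+d2*s[1])/2
E
python3 - <<'E'
from h import *
for n in("scene","top"):
    snap(n,n+"0"); o,d=ray(n,320,200); print(n,o,d,cam(n)[0][0,0])
s=read_state();print(s)
E
```

```text
pics
scene [ 1.17628766 -0.62154592  0.98160465] [-0.47783187  0.47502367 -0.73896968] 476.07516552923505
top [ 0.41741109 -0.06409676  1.18786865] [ 1.74704727e-01  1.53325560e-04 -9.84693985e-01] 417.9963213336476
{'time': 0.1, 'q': array([ 1.25807547e+00,  2.64698616e-01,  1.60524150e+00, -2.30457577e-05,
        1.27367772e+00, -3.68877094e-02]), 'joint_vel': array([-3.11814239e-04,  4.60484996e-05, -3.73738077e-03,  4.34815639e-04,
       -1.75653170e-03, -4.93758271e-04]), 'joint_torque': array([-2.54942597e-05, -5.16705894e+01, -3.68590450e+01, -1.29437090e-04,
        6.27622809e-03,  3.77971190e-06]), 'tool_pos': array([0.18364003, 0.64887655, 0.23807028]), 'tcp_rot': array([-0.43184925, -3.11143443,  0.00313836]), 'wrist_force': array([0.09091203, 0.34242431, 0.07374441]), 'torque': array([-0.01446375,  0.00134977, -0.00261542]), 'grip_force': 0.0, 'width': 1.0024457440869199}
```

View pics/scene0.png

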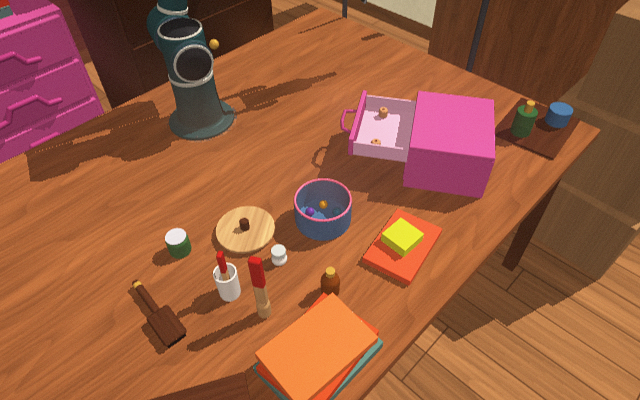

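View pics/top0.png

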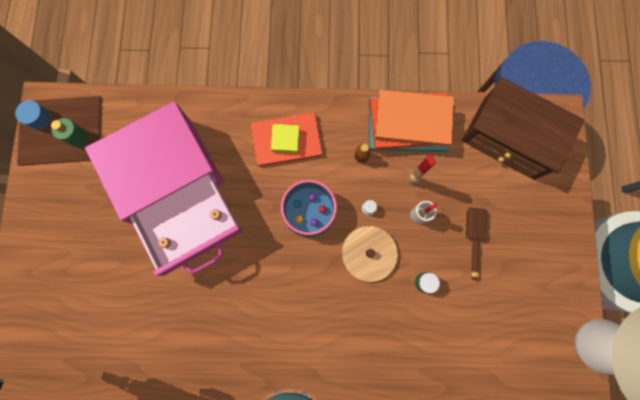

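Scene: the pink drawer is at about (215,225) in top, with two nuggets at (165,243) and (216,214). The crock is at (308,208), the lid at (370,254), and the tumbler with the stick at (424,212). A larger decoy stick stands at (420,170). Next I zoom in.

```bash
python3 - <<'E'
import cv2,numpy as np
t=cv2.imread("pics/top0.png");s=cv2.imread("pics/scene0.png")
c=lambda a,x,y,w,h:cv2.resize(a[y:y+h,x:x+w],(400,300),interpolation=cv2.INTER_CUBIC)
cv2.imwrite("pics/z0.png",np.vstack([np.hstack([c(t,130,170,120,90+0)if 0 else c(t,130,180,133,100),c(t,268,168,80,60)if 0 else c(t,268,163,120,90)]),np.hstack([c(t,390,140,100,75)if 0 else c(t,390,150,100,75),c(s,200,235,133,100)])]))
cv2.imwrite("pics/z1.png",np.hstack([c(s,335,85,133,100),c(s,270,165,107,80)]))
E
```

```text
(no output)
```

View pics/z0.png

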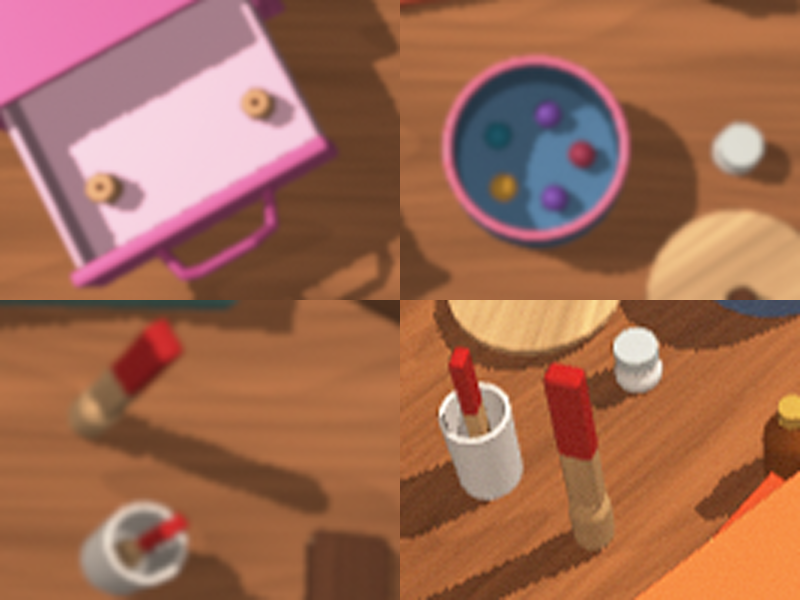

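View pics/z1.png

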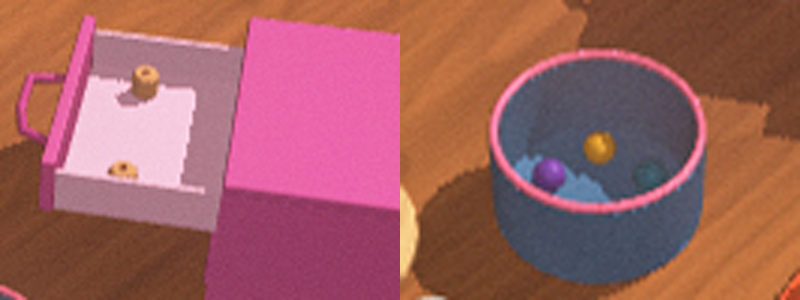

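Two nuggets lie in the drawer, with tops at (164.2,242.2) and (215.5,214.2). The five balls lie on the crock floor. The stick leans in the tumbler towards the lower right and the far side.

```bash
python3 - <<'E'
from h import *
np.set_printoptions(precision=4,suppress=True)
a=cv2.imread("pics/top0.png").astype(int)
T=lambda u,v,z:atz("top",u,v,z)
nA=T(164.2,242.2,.109);nB=T(215.5,214.2,.109);print("nug",nA,nB)
print("nug tri",tri((335+145*.3325,85+73*.3325),(164.2,242.2)),tri((335+123*.3325,85+168*.3325),(215.5,214.2)), "and swapped")
print("crock",T(308.8,207.7,.085),tri((270+599*.2675-400*.2675,165+131*.2675),(308.8,207.7)))
print("tumbler",T(426.7,211.2,.085),tri((200+75*.3325,235+115*.3325),(426.7,211.2)))
print("sticktop",tri((220,252.3),(435,205.5)))
# lid by colour
b=cv2.cvtColor(cv2.imread("pics/top0.png"),cv2.COLOR_BGR2HSV)
m=np.zeros(b.shape[:2],np.uint8);cv2.circle(m,(370,254),36,1,-1)
m=((b[...,2]>150)&(m>0)).astype(np.uint8)
n,l,st,ce=cv2.connectedComponentsWithStats(m);i=1+np.argmax(st[1:,4]);ys,xs=np.where(l==i)
h=cv2.convexHull(np.c_[xs,ys].astype(np.float32));e=cv2.fitEllipse(h);print("lid",e,T(*e[0],.020))
print("knob",T(370.5,253.5,.049))
p1=T(130+188*.3325,180+272*.3325,.12);p2=T(130+268*.3325,180+228*.3325,.12);print("bar",p1,p2,(p1+p2)/2,np.degrees(np.arctan2(*(p1-p2)[[1,0]])))
q1=T(130+72*.3325,180+275*.3325,.137);q2=T(130+330*.3325,180+145*.3325,.137);print("panel",q1,q2,np.degrees(np.arctan2(*(q1-q2)[[1,0]])))
for n,u in dict(perf=(363,153),cream=(370,207),decoyT=(428,162)).items():print(n,T(*u,.05))
print(R.from_rotvec(read_state()["tcp_rot"]).as_matrix())
E
```

```text
nug [0.4882 0.335  0.109 ] [0.5644 0.2076 0.109 ]
nug tri [0.4889 0.337  0.1049] [0.5657 0.2096 0.1049] and swapped
crock [ 0.5915 -0.0345  0.085 ] [ 0.5942 -0.0331  0.0731]
tumbler [ 0.59   -0.3487  0.085 ] [ 0.5917 -0.3497  0.0774]
sticktop [ 0.5942 -0.3491  0.1589]
lid ((370.03009033203125, 254.05206298828125), (71.56855773925781, 71.77764892578125), 62.043418884277344) [ 0.4761 -0.2061  0.02  ]
knob [ 0.4762 -0.2039  0.049 ]
bar [0.4185 0.2529 0.12  ] [0.4568 0.1883 0.12  ] [0.4377 0.2206 0.12  ] 120.61532960901732
panel [0.4136 0.3434 0.137 ] [0.5264 0.1369 0.137 ] 118.65190595019455
perf [ 0.757  -0.1819  0.05  ]
cream [ 0.6032 -0.2021  0.05  ]
decoyT [ 0.7352 -0.3644  0.05  ]
[[-0.9622  0.2723 -0.0006]
 [ 0.2723  0.9622 -0.0019]
 [ 0.0001 -0.002  -1.    ]]
```

Call:
{"fn": "move_arm", "kwargs": {
  "series": [5,0,0,0,0,0,9,5,0,0,0,0,0,9,5,0,0,0,0,0,9,5,0,0,0,0,0,9,5,0,0,0,0,0,8.9]
}}

```text
time: 0.72
tool_pos: [0.1837, 0.6491, 0.2385]
tcp_rot: [1.594, 2.707, -0.002]
wrist_force: [-0.9, -0.1, -0.3]
width: 0.584
grip_force: 0.0
```

```bash
cat >> h.py <<'E'
def go(p,yaw=None):
    s=read_state();M=R.from_rotvec(s["tcp_rot"]).as_matrix()
    d=M.T@(np.array(p)-s["tool_pos"])*100
    y=np.degrees(np.arctan2(M[1,1],M[0,1]))
    w=(M.T@np.cross(M[:,2],[0,0,-1]))*57.3
    print("t",round(s["time"],2),"pos",s["tool_pos"].round(4),"yaw",round(y,1),"shift cm",d.round(2),"tilt fix",w.round(2),"turn z",None if yaw is None else round((y-yaw+90)%180-90,1),"F",s["wrist_force"].round(1),"w",round(s["width"],3),"g",round(s["grip_force"],1),"q",s["q"].round(2))
E
python3 - <<'E'
from h import *
go((.4885,.336,.18),29.3)
E
```

```text
t 0.72 pos [0.1837 0.6491 0.2385] yaw 29.0 shift cm [-42.16  11.49   5.88] tilt fix [-0.06  0.05  0.  ] turn z -0.3 F [-0.9 -0.1 -0.3] w 0.584 g 0.0 q [1.26 0.26 1.6  0.   1.27 0.75]
```

Call:
{"fn": "move_arm", "kwargs": {
  "series": [5,-5.27,1.436,0.7,0,0,0,5,-5.27,1.436,0.7,0,0,0,5,-5.27,1.436,0.7,0,0,0,5,-5.27,1.436,0.7,0,0,0]
}}

```text
time: 1.23
tool_pos: [0.3378, 0.4922, 0.2105]
tcp_rot: [1.587, 2.711, -0.001]
wrist_force: [0.2, 0.9, 0.3]
width: 0.587
grip_force: 0.0
```

Call:
{"fn": "move_arm", "kwargs": {
  "series": [5,-5.27,1.436,0.7,0,0,0,5,-5.27,1.436,0.7,0,0,0,5,-5.27,1.436,0.7,0,0,0,5,-5.27,1.436,0.7,0,0,0,5,0,0,0,0,0,0]
}}

```text
time: 1.85
tool_pos: [0.492, 0.3348, 0.182]
tcp_rot: [-1.594, -2.707, 0.003]
wrist_force: [-0.2, -0.8, 0.4]
width: 0.584
grip_force: 0.0
```

```bash
python3 - <<'E'
from h import *
go((.4885,.336,.094),29.3)
a=snap("top","t1");b=snap("scene","s1")
c=lambda a,x,y,w,h:cv2.resize(a[y:y+h,x:x+w,::-1],(400,300),interpolation=cv2.INTER_CUBIC)
cv2.imwrite("pics/z2.png",np.hstack([c(a,130,180,133,100),c(b,335,60,133,100)]))
E
```

```text
t 1.85 pos [0.492  0.3348 0.182 ] yaw 29.0 shift cm [ 0.29 -0.23  8.8 ] tilt fix [-0.11  0.06 -0.  ] turn z -0.3 F [-0.2 -0.8  0.4] w 0.584 g 0.0 q [ 0.56  0.16  1.84 -0.    1.15  0.05]
```

View pics/z2.png

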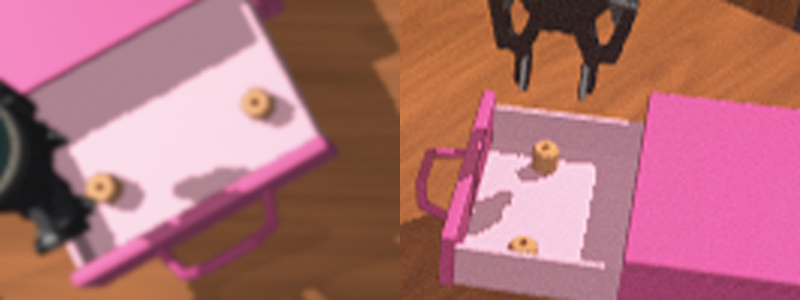

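The nuggets are unmoved, at zoom (103,187) and (257,103). The gripper is above A, so I descend.

Call:
{"fn": "move_arm", "kwargs": {
  "series": [5,0.3,-0.23,3,0,0,-0.3,5,0,0,3,0,0,0,5,0,0,1.5,0,0,0,5,0,0,1.2,0,0,0,5,0,0,0,0,0,0]
}}

```text
time: 2.58
tool_pos: [0.4862, 0.3397, 0.0958]
tcp_rot: [-1.579, -2.715, 0.002]
wrist_force: [0.6, -0.8, -0.1]
width: 0.589
grip_force: 0.0
```

Call:
{"fn": "move_arm", "kwargs": {
  "series": [1.5,0,0,0,0,0,0,1.5,0,0,0,0,0,0,1.5,0,0,0,0,0,0,1.5,0,0,0,0,0,0,1.5,0,0,0,0,0,0],
  "grip_force": 30
}}

```text
time: 3.2
tool_pos: [0.4878, 0.3401, 0.0976]
tcp_rot: [1.58, 2.714, 0.003]
wrist_force: [-0.6, -0.5, 5.8]
width: 0.309
grip_force: 30.0
```

Call:
{"fn": "move_arm", "kwargs": {
  "series": [1.5,0,0,0,0,0,0,1.5,0,0,-2,0,0,0,1.5,0,0,-3,0,0,0,1.5,0,0,-3,0,0,0,1.5,0,0,-1,0,0,0]
}}

```text
time: 3.82
tool_pos: [0.4881, 0.3402, 0.1894]
tcp_rot: [1.579, 2.713, 0.006]
wrist_force: [-0.1, 0.1, -1.0]
width: 0.313
grip_force: 29.7
```

```bash
python3 - <<'E'
from h import *
go((.593,-.034,.18),29.3)
E
```

```text
t 3.83 pos [0.4881 0.3402 0.1894] yaw 29.6 shift cm [-37.72  -9.36   0.9 ] tilt fix [ 0.26 -0.01  0.  ] turn z 0.3 F [-0.1  0.1 -1. ] w 0.313 g 29.7 q [ 0.57  0.15  1.84 -0.    1.15  0.05]
```

Call:
{"fn": "move_arm", "kwargs": {
  "series": [1.5,-5.39,-1.337,0,0,0,0,1.5,-5.39,-1.337,0,0,0,0,1.5,-5.39,-1.337,0,0,0,0,1.5,-5.39,-1.337,0,0,0,0,1.5,-5.39,-1.337,0,0,0,0]
}}

```text
time: 4.45
tool_pos: [0.5614, 0.0704, 0.1857]
tcp_rot: [-1.58, -2.714, 0.001]
wrist_force: [0.2, 0.5, -0.3]
width: 0.309
grip_force: 29.6
```

Call:
{"fn": "move_arm", "kwargs": {
  "series": [1.5,-5.39,-1.337,0,0,0,0,1.5,-5.39,-1.337,0,0,0,0,1.5,0,0,0,0,0,0]
}}

```text
time: 4.82
tool_pos: [0.592, -0.0385, 0.1857]
tcp_rot: [-1.587, -2.711, 0.002]
wrist_force: [-0.5, 0.5, -1.3]
width: 0.317
grip_force: 29.6
```

```bash
python3 - <<'E'
from h import *
go((.593,-.034,.075),29.3)
E
```

```text
t 4.83 pos [ 0.592  -0.0385  0.1857] yaw 29.3 shift cm [ 0.35  0.32 11.06] tilt fix [-0.07  0.02 -0.  ] turn z 0.0 F [-0.5  0.5 -1.3] w 0.317 g 29.6 q [-0.11  0.15  1.84 -0.    1.15 -0.62]
```

Call:
{"fn": "move_arm", "kwargs": {
  "series": [1.5,0.3,0.3,4,0,0,0,1.5,0,0,4,0,0,0,1.5,0,0,3,0,0,0,1.5,0,0,0,0,0,0,5,0,0,0,0,0,0]
}}

```text
time: 5.45
tool_pos: [0.5934, -0.0301, 0.0772]
tcp_rot: [1.579, 2.715, 0.001]
wrist_force: [0.1, 0.9, 1.4]
width: 0.509
grip_force: 0.0
```

Call:
{"fn": "move_arm", "kwargs": {
  "series": [5,0,0,0,0,0,0,5,0,0,0,0,0,0,5,0,0,-4,0,0,0,5,0,0,-4,0,0,0,5,0,0,-3,0,0,0]
}}

```text
time: 6.08
tool_pos: [0.5939, -0.0308, 0.1893]
tcp_rot: [1.579, 2.712, 0.002]
wrist_force: [-0.9, 0.8, -0.2]
width: 0.586
grip_force: 0.0
```

```bash
python3 - <<'E'
from h import *
go((.565,.2085,.18),29.3)
E
```

```text
t 6.08 pos [ 0.5939 -0.0308  0.1893] yaw 29.6 shift cm [22.24  9.3   0.91] tilt fix [ 0.16  0.11 -0.  ] turn z 0.3 F [-0.9  0.8 -0.2] w 0.586 g 0.0 q [-0.09  0.15  1.84  0.    1.15 -0.61]
```

Call:
{"fn": "move_arm", "kwargs": {
  "series": [5,5.56,2.325,0.2,0,0,0,5,5.56,2.325,0.2,0,0,0,5,5.56,2.325,0.2,0,0,0,5,5.56,2.325,0.2,0,0,0,5,0,0,0,0,0,0]
}}

```text
time: 6.7
tool_pos: [0.5633, 0.2127, 0.1791]
tcp_rot: [1.573, 2.719, 0.003]
wrist_force: [-0.0, -1.2, 1.0]
width: 0.585
grip_force: 0.0
```

```bash
python3 - <<'E'
from h import *
for _ in range(3):go((.565,.2085,.097),29.3)
a=snap("top","t2");b=snap("scene","s2")
c=lambda a,x,y,w,h:cv2.resize(a[y:y+h,x:x+w,::-1],(400,300),interpolation=cv2.INTER_CUBIC)
cv2.imwrite("pics/z3.png",np.hstack([c(a,180,150,133,100),c(b,335,60,133,100)]))
E
```

```text
t 6.7 pos [0.5633 0.2127 0.1791] yaw 29.9 shift cm [-0.45 -0.07  8.21] tilt fix [ 0.09 -0.04  0.  ] turn z 0.6 F [-0.  -1.2  1. ] w 0.585 g 0.0 q [ 0.32  0.17  1.83  0.    1.14 -0.2 ]
t 6.7 pos [0.5633 0.2127 0.1791] yaw 29.9 shift cm [-0.45 -0.07  8.21] tilt fix [ 0.09 -0.04  0.  ] turn z 0.6 F [-0.  -1.2  1. ] w 0.585 g 0.0 q [ 0.32  0.17  1.83  0.    1.14 -0.2 ]
t 6.7 pos [0.5633 0.2127 0.1791] yaw 29.9 shift cm [-0.45 -0.07  8.21] tilt fix [ 0.09 -0.04  0.  ] turn z 0.6 F [-0.  -1.2  1. ] w 0.585 g 0.0 q [ 0.32  0.17  1.83  0.    1.14 -0.2 ]
```

View pics/z3.png

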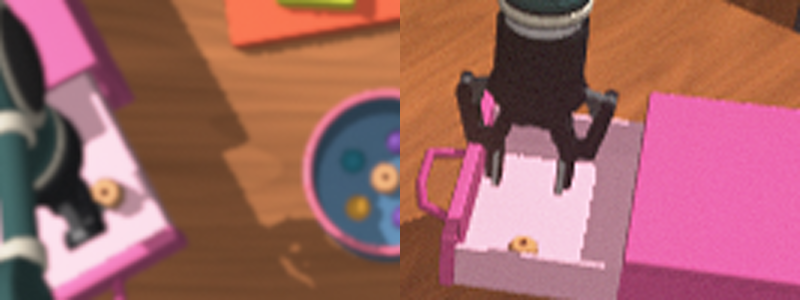

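The first nugget is in the crock at about (308,208). B is still at (215.6,214.2), so I descend.

Call:
{"fn": "move_arm", "kwargs": {
  "series": [5,-0.4,0,3,0,0,0,5,0,0,3,0,0,0,5,0,0,1.5,0,0,0,5,0,0,0.8,0,0,0,5,0,0,0,0,0,0]
}}

```text
time: 7.42
tool_pos: [0.5666, 0.2047, 0.0958]
tcp_rot: [1.581, 2.714, 0.001]
wrist_force: [-0.4, -0.7, 0.3]
width: 0.586
grip_force: 0.0
```

Call:
{"fn": "move_arm", "kwargs": {
  "series": [1.5,0,0,0,0,0,0,1.5,0,0,0,0,0,0,1.5,0,0,0,0,0,0,1.5,0,0,0,0,0,0,1.5,0,0,0,0,0,0]
}}

```text
time: 8.05
tool_pos: [0.5668, 0.2054, 0.0965]
tcp_rot: [1.579, 2.714, 0.002]
wrist_force: [-0.0, -1.5, 5.4]
width: 0.314
grip_force: 30.0
```

Call:
{"fn": "move_arm", "kwargs": {
  "series": [1.5,0,0,0,0,0,0,1.5,0,0,-2,0,0,0,1.5,0,0,-3,0,0,0,1.5,0,0,-3,0,0,0,1.5,0,0,-1,0,0,0]
}}

```text
time: 8.68
tool_pos: [0.5673, 0.2058, 0.1885]
tcp_rot: [1.579, 2.713, 0.005]
wrist_force: [-0.3, 0.9, 0.0]
width: 0.315
grip_force: 29.6
```

```bash
python3 - <<'E'
from h import *
go((.593,-.034,.18),29.3)
E
```

```text
t 8.68 pos [0.5673 0.2058 0.1885] yaw 29.6 shift cm [-22.12  -9.61   0.83] tilt fix [ 0.26  0.05 -0.  ] turn z 0.3 F [-0.3  0.9  0. ] w 0.315 g 29.6 q [ 0.31  0.16  1.82  0.    1.15 -0.21]
```

Call:
{"fn": "move_arm", "kwargs": {
  "series": [1.5,-5.15,-2.4,0,0,0,0,1.5,-5.15,-2.4,0,0,0,0,1.5,-5.15,-2.4,0,0,0,0,1.5,-5.15,-2.4,0,0,0,0,1.5,0,0,0,0,0,0]
}}

```text
time: 9.3
tool_pos: [0.5838, -0.025, 0.1847]
tcp_rot: [-1.587, -2.711, 0.002]
wrist_force: [-0.1, 0.9, -0.7]
width: 0.313
grip_force: 29.7
```

Call:
{"fn": "move_arm", "kwargs": {
  "series": [1.5,0,0,4,0,0,0,1.5,0,0,4,0,0,0,1.5,0,0,3,0,0,0,1.5,0,0,0,0,0,0,5,0,0,0,0,0,0]
}}

```text
time: 9.93
tool_pos: [0.5848, -0.0207, 0.0762]
tcp_rot: [1.579, 2.715, 0.001]
wrist_force: [0.5, 0.5, 0.3]
width: 0.514
grip_force: 0.0
```

Call:
{"fn": "move_arm", "kwargs": {
  "series": [5,0,0,0,0,0,0,5,0,0,0,0,0,0,5,0,0,-4,0,0,0,5,0,0,-4,0,0,0,5,0,0,-3,0,0,0]
}}

```text
time: 10.55
tool_pos: [0.5852, -0.0215, 0.1883]
tcp_rot: [1.579, 2.712, 0.002]
wrist_force: [-0.1, -0.1, 0.3]
width: 0.588
grip_force: 0.0
```

```bash
python3 - <<'E'
from h import *
go((.4377-.06,.2206-.035,.20),29.3)
a=snap("top","t3");b=snap("scene","s3")
c=lambda a,x,y,w,h:cv2.resize(a[y:y+h,x:x+w,::-1],(400,300),interpolation=cv2.INTER_CUBIC)
cv2.imwrite("pics/z4.png",np.vstack([np.hstack([c(a,130,180,133,100),c(a,390,140,107,80)]),np.hstack([c(b,195,235,80,60),c(b,325,60,133,100)])]))
E
```

```text
t 10.55 pos [ 0.5852 -0.0215  0.1883] yaw 29.6 shift cm [28.25 -7.81 -1.25] tilt fix [ 0.16  0.11 -0.  ] turn z 0.3 F [-0.1 -0.1  0.3] w 0.588 g 0.0 q [-0.08  0.13  1.86  0.    1.15 -0.6 ]
```

View pics/z4.png

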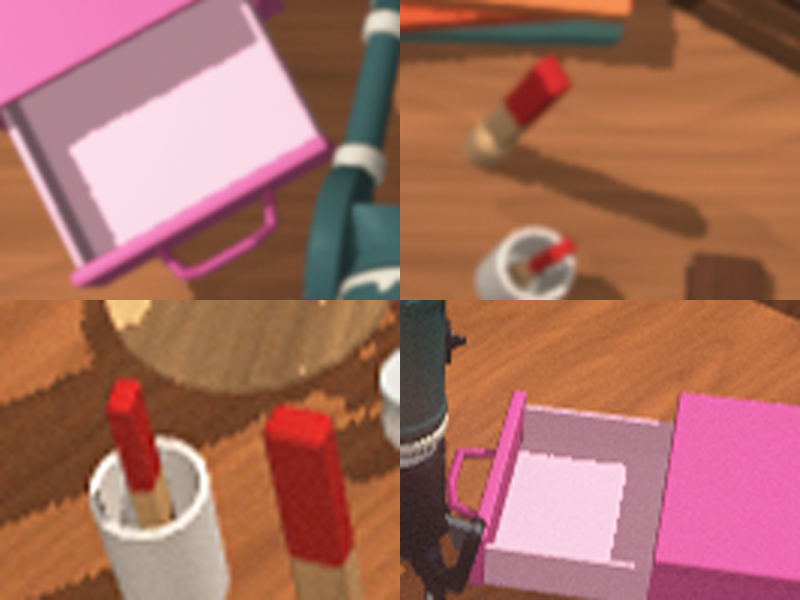

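The drawer is empty. The small stick is in the tumbler with its top at scene (220,252), still nearly upright. Next I push the drawer shut by its handle.

Call:
{"fn": "move_arm", "kwargs": {
  "series": [0,5.65,-1.1,0,0,0,-0.3,0,5.65,-1.1,0,0,0,0,0,5.65,-1.1,0,0,0,0,0,5.65,-1.1,0,0,0,0,0,5.65,-1.1,0,0,0,0]
}}

```text
time: 11.28
tool_pos: [0.3943, 0.1972, 0.1847]
tcp_rot: [-1.574, -2.718, -0.0]
wrist_force: [0.5, 0.9, 1.1]
width: -0.004
grip_force: 0.0
```

```bash
python3 - <<'E'
from h import *
go((.4377-.035,.2206-.0196,.112),29.3)
E
```

```text
t 11.28 pos [0.3943 0.1972 0.1847] yaw 29.9 shift cm [-0.09  0.92  7.27] tilt fix [-0.   -0.01 -0.  ] turn z 0.6 F [0.5 0.9 1.1] w -0.004 g 0.0 q [ 0.41 -0.15  2.14  0.    1.15 -0.11]
```

Call:
{"fn": "move_arm", "kwargs": {
  "series": [0,0,0,3.7,0,0,0.6,0,0,0,3.5,0,0,0,0,0,2,0,0,0,0,0,0,1.5,0,0,0,0,0,2,0,0,0,0]
}}

```text
invalid input at $.series: expected a multiple of 7 numbers
```

Call:
{"fn": "move_arm", "kwargs": {
  "series": [0,0,2,0,0,0,0,0,0,2,0,0,0,0,0,0,2,0,0,0,0,0,0,2,0,0,0,0,0,0,2,0,0,0,0]
}}

```text
time: 11.9
tool_pos: [0.4827, 0.2463, 0.1844]
tcp_rot: [-1.573, -2.719, 0.001]
wrist_force: [0.3, -0.6, 0.8]
width: 0.002
grip_force: 0.0
```

```bash
python3 - <<'E'
from h import *
go((.580-.0175,.300-.0098,.112),29.3)
E
```

```text
t 11.9 pos [0.4827 0.2463 0.1844] yaw 29.9 shift cm [-0.17  9.12  7.23] tilt fix [-0.06 -0.01 -0.  ] turn z 0.6 F [ 0.3 -0.6  0.8] w 0.002 g 0.0 q [ 0.43  0.06  1.95  0.    1.14 -0.1 ]
```

The first call was refused because of a malformed row, so the second ran at safe height and touched nothing. I go back and repeat.

Call:
{"fn": "move_arm", "kwargs": {
  "series": [0,0,-5,0,0,0,0.6,0,0,-5,0,0,0,0,0,0,0,3.7,0,0,0,0,0,0,3.5,0,0,0,0,0,0,0,0,0,0]
}}

```text
time: 12.52
tool_pos: [0.3925, 0.1953, 0.1102]
tcp_rot: [-1.585, -2.707, 0.009]
wrist_force: [0.7, -0.7, 0.0]
width: -0.001
grip_force: 0.0
```

Call:
{"fn": "move_arm", "kwargs": {
  "series": [0,0,2,0,0,0,0,0,0,1.5,0,0,0,0,0,0,2,0,0,0,0,0,0,2,0,0,0,0,0,0,2,0,0,0,0]
}}

```text
time: 13.15
tool_pos: [0.4788, 0.2439, 0.1138]
tcp_rot: [-1.587, -2.71, 0.001]
wrist_force: [-2.6, 0.2, 1.3]
width: -0.004
grip_force: 1.2
```

Call:
{"fn": "move_arm", "kwargs": {
  "series": [0,0,2,0,0,0,0,0,0,2,0,0,0,0,0,0,2,0,0,0,0,0,0,1.5,0,0,0,0,0,0,0,0,0,0,0]
}}

```text
time: 13.78
tool_pos: [0.5456, 0.2807, 0.1139]
tcp_rot: [1.586, 2.71, 0.002]
wrist_force: [-0.3, 0.1, -0.5]
width: -0.004
grip_force: 0.0
```

```bash
python3 - <<'E'
from h import *
go((.580-.0175,.300-.0098,.112),29.3)
E
```

```text
t 13.78 pos [0.5456 0.2807 0.1139] yaw 29.3 shift cm [0.   1.94 0.2 ] tilt fix [ 0.12  0.03 -0.  ] turn z 0.0 F [-0.3  0.1 -0.5] w -0.004 g 0.0 q [ 0.43  0.25  1.86 -0.    1.03 -0.08]
```

Now small steps until it meets the stop.

Call:
{"fn": "move_arm", "kwargs": {
  "series": [0,0,0.8,0,0,0,0,0,0,0.6,0,0,0,0,0,0,0.3,0,0,0,0,0,0,0.2,0,0,0,0,0,0,0,0,0,0,0]
}}

```text
time: 14.4
tool_pos: [0.558, 0.2878, 0.1131]
tcp_rot: [-1.585, -2.708, 0.009]
wrist_force: [-8.9, -3.6, 6.9]
width: -0.001
grip_force: 4.9
```

Call:
{"fn": "move_arm", "kwargs": {
  "series": [0,0,0.2,0,0,0,0,0,0,0.2,0,0,0,0]
}}

```text
time: 14.65
tool_pos: [0.5583, 0.288, 0.113]
tcp_rot: [-1.583, -2.705, 0.02]
wrist_force: [-20.0, -11.3, 17.3]
width: -0.004
grip_force: 12.0
```

Call:
{"fn": "move_arm", "kwargs": {
  "series": [0,0,0.2,0,0,0,0,0,0,0,0,0,0,0]
}}

```text
time: 14.9
tool_pos: [0.5583, 0.288, 0.113]
tcp_rot: [-1.582, -2.703, 0.025]
wrist_force: [-22.2, -13.8, 18.7]
width: 0.001
grip_force: 13.5
```

The drawer is against its stop. I back off, and meanwhile fit the stick's pose from its red sleeve in both views.

Call:
{"fn": "move_arm", "kwargs": {
  "series": [0,0,-1.2,0,0,0,0,0,0,-2,0,0,0,0,0,0,-2,0,0,0,0,0,0,0,-5,0,0,0,5,0,0,-5,0,0,0]
}}

```text
time: 15.52
tool_pos: [0.52, 0.2664, 0.2137]
tcp_rot: [-1.588, -2.711, 0.001]
wrist_force: [0.9, 0.2, 0.6]
width: 0.204
grip_force: 0.0
```

```bash
cat > fit.py <<'E'
from h import *
from scipy.optimize import differential_evolution
S=4
def red(n,win,f):
    b=cv2.cvtColor(cv2.imread(f),cv2.COLOR_BGR2HSV)
    x,y,w,h=win;b=b[y:y+h,x:x+w].astype(int)
    m=((b[...,0]<6)|(b[...,0]>172))&(b[...,1]>170)
    return m.astype(float)
W={"scene":(208,240,24,45),"top":(412,196,32,22)}
def fit(fs,ft):
    M={"scene":red("scene",W["scene"],fs),"top":red("top",W["top"],ft)}
    def model(p):
        x,y,a,b,yaw=p; r=R.from_euler("xyz",[a,b,0])*R.from_euler("z",yaw)
        return np.array([x,y,.009])+r.apply([[i*.006,j*.009,k] for i in(-1,1) for j in(-1,1) for k in(.085,.15)])
    def cost(p):
        P=model(p);c=0
        for n in W:
            x,y,w,h=W[n];q=(proj(n,P)+.5-[x,y])*S
            im=np.zeros((h*S,w*S),np.uint8);cv2.fillConvexPoly(im,cv2.convexHull(q.round().astype(np.int32)),1)
            im=cv2.resize(im.astype(float),(w,h),interpolation=cv2.INTER_AREA);c+=((im-M[n])**2).sum()/M[n].sum()
        return c
    cx,cy=.591,-.349
    r=differential_evolution(cost,[(cx-.015,cx+.015),(cy-.015,cy+.015),(-.36,.36),(-.36,.36),(0,np.pi)],seed=1,maxiter=120,popsize=12,tol=1e-4)
    z=R.from_euler("xyz",[r.x[2],r.x[3],0]).apply([0,0,1])
    best=[]
    for yw in np.arange(0,180,15):
        q=r.x.copy();q[4]=np.radians(yw);best.append(round(cost(q),3))
    print({n:M[n].sum() for n in M},r.fun,r.x[:4].round(4),"yaw",np.degrees(r.x[4]).round(1),"axis",z.round(3),"top",(np.array([*r.x[:2],.009])+.15*z).round(4),best)
    return r.x
if __name__=="__main__": fit("pics/scene0.png","pics/top0.png")
E
python3 fit.py; python3 -c "
from h import *
go((.5,-.0,.25),29.3)
a=snap('top','t4')
c=lambda a,x,y,w,h:cv2.resize(a[y:y+h,x:x+w,::-1],(400,300),interpolation=cv2.INTER_CUBIC)
cv2.imwrite('pics/z5.png',np.hstack([c(a,80,90,200,150),c(a,268,163,80,60)]))"
```

```text
{'scene': np.float64(154.0), 'top': np.float64(37.0)} 2.0 [ 0.5762 -0.3619  0.2767 -0.3246] yaw 123.3 axis [-0.307 -0.273  0.912] top [ 0.5302 -0.4029  0.1458] [np.float64(2.0), np.float64(2.0), np.float64(2.0), np.float64(2.0), np.float64(2.0), np.float64(2.0), np.float64(2.0), np.float64(2.0), np.float64(2.0), np.float64(2.0), np.float64(2.0), np.float64(2.0)]
t 15.53 pos [0.52   0.2664 0.2137] yaw 29.3 shift cm [-22.25 -14.78  -3.62] tilt fix [-0.02  0.01 -0.  ] turn z -0.0 F [0.9 0.2 0.6] w 0.204 g 0.0 q [ 0.43  0.11  1.83 -0.    1.2  -0.08]
```

View pics/z5.png

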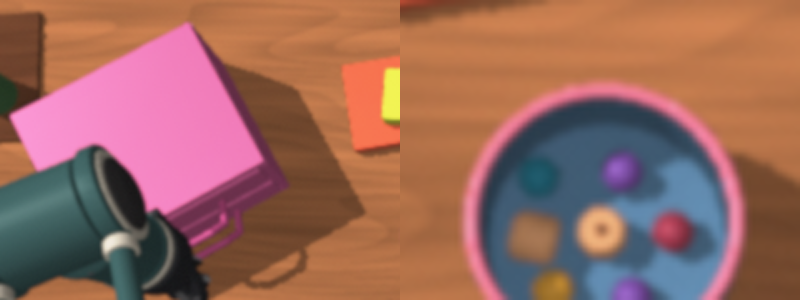

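Both nuggets lie flat on the crock floor with the balls, and the drawer front looks flush. The fit never overlapped the mask, so I debug it.

```bash
python3 - <<'E'
from h import *
print(proj("top",[.59,-.349,.12]),proj("scene",[.59,-.349,.12]),proj("top",[.59,-.349,.085]))
import fit
for n,f in(("scene","pics/scene0.png"),("top","pics/top0.png")):
    m=fit.red(n,fit.W[n],f);ys,xs=np.where(m>0);print(n,xs.min()+fit.W[n][0],xs.max()+fit.W[n][0],ys.min()+fit.W[n][1],ys.max()+fit.W[n][1])
im=np.zeros((180,96),np.uint8);q=np.array([[10,10],[50,10],[30,60]],np.int32);cv2.fillConvexPoly(im,q,1);print(im.sum())
E
```

```text
[[430.29431735 209.17481402]] [[221.07866107 261.75873813]] [[426.82865313 211.18683736]]
scene 216 226 251 272
top 425 436 203 211
1071
```

```bash
sed -i 's/    def cost(p):/    def cost(p,dbg=0):/; s/            im=cv2.resize/            if dbg: print(n,q.round(1).tolist(),im.sum(),M[n].shape)\n            im=cv2.resize/; s/    cx,cy=.591,-.349/    cx,cy=.591,-.349\n    print(cost([cx,cy,0,0,.5],1))/' fit.py; python3 fit.py
```

```text
scene [[46.7, 127.7], [26.0, 58.8], [59.7, 101.7], [39.9, 32.4], [66.6, 132.4], [46.8, 63.6], [79.5, 106.3], [60.5, 37.1]] 3425 (45, 24)
top [[81.2, 61.1], [109.1, 45.5], [57.5, 73.4], [83.9, 58.5], [72.0, 45.1], [99.4, 28.5], [48.4, 57.4], [74.3, 41.6]] 1208 (22, 32)
1.3723818938662689
{'scene': np.float64(154.0), 'top': np.float64(37.0)} 2.0 [ 0.5762 -0.3619  0.2767 -0.3246] yaw 123.3 axis [-0.307 -0.273  0.912] top [ 0.5302 -0.4029  0.1458] [np.float64(2.0), np.float64(2.0), np.float64(2.0), np.float64(2.0), np.float64(2.0), np.float64(2.0), np.float64(2.0), np.float64(2.0), np.float64(2.0), np.float64(2.0), np.float64(2.0), np.float64(2.0)]
```

```bash
sed -i 's/-.36,.36/-.3,.3/g; s/tol=1e-4/tol=0/; s/b\[...,1\]>170/b[...,1]>(150 if n=="scene" else 140)/; s/b\[...,0\]<6/b[...,0]<7/' fit.py
sed -i 's/W={.*/W={"scene":(190,225,58,65),"top":(400,190,60,40)}/; s/    return m.astype(float)/    c=dict(scene=(208,232,240,280),top=(415,442,197,218))[n];X,Y=np.meshgrid(range(x,x+w),range(y,y+h));m\&=(X>c[0])\&(X<c[1])\&(Y>c[2])\&(Y<c[3]);return m.astype(float)/' fit.py; python3 fit.py
```

```text
scene [[118.7, 187.7], [98.0, 118.8], [131.7, 161.7], [111.9, 92.4], [138.6, 192.4], [118.8, 123.6], [151.5, 166.3], [132.5, 97.1]] 3425 (65, 58)
top [[129.2, 85.1], [157.1, 69.5], [105.5, 97.4], [131.9, 82.5], [120.0, 69.1], [147.4, 52.5], [96.4, 81.4], [122.3, 65.6]] 1208 (40, 60)
0.8384402310741985Traceback (most recent call last):
  File "fit.py", line 32, in <module>
    if __name__=="__main__": fit("pics/scene0.png","pics/top0.png")
                             ~~~^^^^^^^^^^^^^^^^^^^^^^^^^^^^^^^^^^^
  File "fit.py", line 25, in fit
    r=differential_evolution(cost,[(cx-.015,cx+.015),(cy-.015,cy+.015),(-.3,.3),(-.3,.3),(0,np.pi)],seed=1,maxiter=120,popsize=12,tol=0)
    return fun(*args, **kwargs)
    ret = solver.solve()
    next(self)
    ~~~~^^^^^^
    energy = self.func(parameters)
    return self.f(x, *self.args)
           ~~~~~~^^^^^^^^^^^^^^^
  File "fit.py", line 18, in cost
    x,y,w,h=W[n];q=(proj(n,P)+.5-[x,y])*S
                    ~~~~^^^^^
  File "h.py", line 12, in proj
    K,r,t=cam(n); return cv2.projectPoints(np.array(p,float).reshape(-1,3),r,t,K,None)[0].reshape(-1,2)
          ~~~^^^
  File "h.py", line 5, in cam
    c=calibration(n); return np.array(c["camera_matrix"],float),np.array(c["rvec"],float).ravel(),np.array(c["tvec"],float).ravel()
ValueError: time passes only in moves, steps and waits
```

```bash
sed -i 's/^def cam(n)/import functools\n@functools.lru_cache\ndef cam(n)/' h.py; python3 fit.py | tail -1
```

```text
{'scene': np.float64(163.0), 'top': np.float64(53.0)} 0.4933735277520546 [ 0.5941 -0.3534 -0.0501 -0.0126] yaw 34.9 axis [-0.013  0.05   0.999] top [ 0.5922 -0.3459  0.1588] [np.float64(1.034), np.float64(0.881), np.float64(0.611), np.float64(0.659), np.float64(0.945), np.float64(1.143), np.float64(1.288), np.float64(1.322), np.float64(1.223), np.float64(1.198), np.float64(1.174), np.float64(1.161)]
```

The stick is nearly upright (3° lean) with its thin direction at yaw 35°. I go above the tumbler.

```bash
python3 - <<'E'
from h import *
go((.5925,-.347,.25),35)
print("decoy base",atz("top",411.5,179,.02),"top",tri((200+165*.3325,235+70*.3325),(431,159.5)))
E
```

```text
t 15.57 pos [0.5244 0.2684 0.223 ] yaw 29.3 shift cm [-57.01 -24.13  -2.94] tilt fix [0.75 0.07 0.  ] turn z -5.7 F [1.8 0.7 4.9] w 0.289 g 0.0 q [ 0.43  0.11  1.82 -0.    1.2  -0.08]
decoy base [ 0.69218841 -0.32406361  0.02      ] top [ 0.69578079 -0.32798442  0.21476963]
```

Call:
{"fn": "move_arm", "kwargs": {
  "series": [5,0,0,-1.5,0,0,-5.7,5,-4.937,-2.704,-1.4,0,0,0,5,-4.937,-2.704,0,0,0,0,5,-4.937,-2.704,0,0,0,0,5,-4.937,-2.704,0,0,0,0]
}}

```text
time: 16.2
tool_pos: [0.5458, 0.0412, 0.2427]
tcp_rot: [1.449, 2.785, 0.002]
wrist_force: [0.7, -0.3, 0.2]
width: 0.585
grip_force: 0.0
```

Call:
{"fn": "move_arm", "kwargs": {
  "series": [5,-4.937,-2.704,0,0,0,0,5,-4.937,-2.704,0,0,0,0,5,-4.937,-2.704,0,0,0,0,5,-4.937,-2.704,0,0,0,0,5,-4.937,-2.704,0,0,0,0]
}}

```text
time: 16.82
tool_pos: [0.5764, -0.2391, 0.2426]
tcp_rot: [1.45, 2.784, 0.0]
wrist_force: [0.6, -0.1, 0.1]
width: 0.585
grip_force: 0.0
```

Call:
{"fn": "move_arm", "kwargs": {
  "series": [5,-4.937,-2.704,0,0,0,0,5,-4.937,-2.704,0,0,0,0,5,0,0,0,0,0,0]
}}

```text
time: 17.2
tool_pos: [0.5882, -0.3532, 0.2417]
tcp_rot: [1.456, 2.782, -0.002]
wrist_force: [0.0, 0.8, -0.7]
width: 0.585
grip_force: 0.0
```

```bash
python3 - <<'E'
from h import *
go((.5925,-.347,.125),35)
snap("scene","s5")
E
python3 - <<'E'
import cv2
a=cv2.imread("pics/s5.png");cv2.imwrite("pics/z6.png",cv2.resize(a[170:330,170:330],(600,600),interpolation=cv2.INTER_CUBIC))
E
```

```text
t 17.2 pos [ 0.5882 -0.3532  0.2417] yaw 34.7 shift cm [ 0.29  0.71 11.67] tilt fix [-0.02  0.13 -0.  ] turn z -0.3 F [ 0.   0.8 -0.7] w 0.585 g 0.0 q [-0.58  0.28  1.58 -0.    1.28 -1.18]
```

View pics/z6.png

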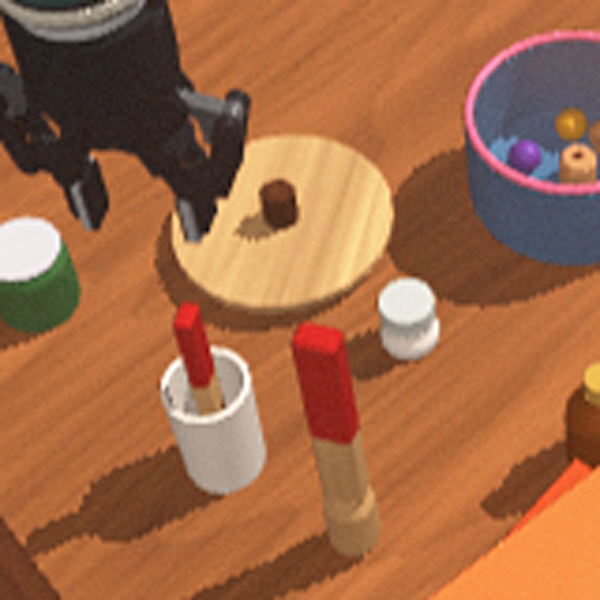

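The stick is unmoved with the fingers right above it, and the lid is unmoved. I descend and grip.

Call:
{"fn": "move_arm", "kwargs": {
  "series": [5,0.2,0.6,3,0,0,0,5,0,0,3,0,0,0,5,0,0,3,0,0,0,5,0,0,2.6,0,0,0,5,0,0,0,0,0,0]
}}

```text
time: 17.88
tool_pos: [0.5903, -0.3409, 0.1234]
tcp_rot: [-1.446, -2.783, -0.001]
wrist_force: [-0.5, -0.1, 0.5]
width: 0.586
grip_force: 0.0
```

```bash
python3 - <<'E'
from h import *
go((.5925,-.347,.125),35)
E
```

```text
t 17.88 pos [ 0.5903 -0.3409  0.1234] yaw 35.1 shift cm [-0.62 -0.17 -0.16] tilt fix [-0.11 -0.3   0.  ] turn z 0.1 F [-0.5 -0.1  0.5] w 0.586 g 0.0 q [-0.56  0.37  1.69  0.    1.09 -1.17]
```

Call:
{"fn": "move_arm", "kwargs": {
  "series": [0.8,0,0,0,0,0,0,0.8,0,0,0,0,0,0,0.8,0,0,0,0,0,0,0.8,0,0,0,0,0,0,0.8,0,0,0,0,0,0],
  "grip_force": 70
}}

```text
time: 18.5
tool_pos: [0.5932, -0.3443, 0.1285]
tcp_rot: [1.449, 2.783, 0.0]
wrist_force: [-0.7, 0.5, 4.9]
width: 0.131
grip_force: 69.0
```

Call:
{"fn": "move_arm", "kwargs": {
  "series": [0.8,0,0,0,0,0,0,0.8,0,0,-2,0,0,0]
}}

```text
time: 18.75
tool_pos: [0.5906, -0.343, 0.1451]
tcp_rot: [-1.449, -2.783, -0.0]
wrist_force: [0.5, -0.9, -0.4]
width: 0.132
grip_force: 68.1
```

Call:
{"fn": "move_arm", "kwargs": {
  "series": [0.8,0,0,-2,0,0,0,0.8,0,0,-3,0,0,0,0.8,0,0,-3,0,0,0,0.8,0,0,-1.5,0,0,0,0.8,0,0,0,0,0,0]
}}

```text
time: 19.38
tool_pos: [0.5928, -0.3442, 0.2436]
tcp_rot: [1.449, 2.783, -0.001]
wrist_force: [-0.1, 0.4, -0.6]
width: 0.132
grip_force: 68.1
```

```bash
python3 - <<'E'
from h import *
go((.593,-.034,.235),35)
b=snap("scene","s6");a=snap("top","t6")
cv2.imwrite("pics/z7.png",np.hstack([cv2.resize(b[180:300,170:290,::-1],(400,400),interpolation=3),cv2.resize(a[160:260,380:480,::-1],(400,400),interpolation=3)]))
E
```

```text
t 19.38 pos [ 0.5928 -0.3442  0.2436] yaw 35.0 shift cm [25.41 17.8   0.8 ] tilt fix [0.08 0.2  0.  ] turn z -0.0 F [-0.1  0.4 -0.6] w 0.132 g 68.1 q [-0.56  0.28  1.58 -0.    1.28 -1.17]
```

View pics/z7.png

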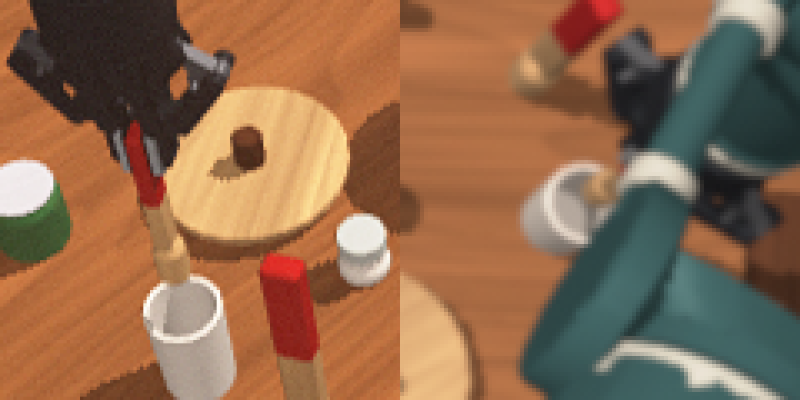

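The stick is held and its tip is just above the tumbler, at scene (222.2,264.6) and top about (428,207.5).

```bash
python3 - <<'E'
from h import *
print(atz("scene",222.2,263.5,.123),atz("top",428.5,207.5,.14),tri((222.2,263),(428,207.5)))
go((.593,-.034,.235),35)
E
```

```text
[ 0.59749576 -0.3510866   0.123     ] [ 0.59094916 -0.33922642  0.14      ] [ 0.59350782 -0.34624147  0.11631246]
t 19.48 pos [ 0.5915 -0.3434  0.2404] yaw 35.0 shift cm [25.26 17.87  0.56] tilt fix [-0.03 -0.07 -0.  ] turn z -0.0 F [ 0.2  0.3 -0.6] w 0.13 g 68.1 q [-0.56  0.28  1.58 -0.    1.28 -1.17]
```

```bash
python3 - <<'E'
from h import *
a=cv2.imread("pics/t4.png")
# crock centre: fit seal ring
hsv=cv2.cvtColor(a,cv2.COLOR_BGR2HSV);m=((hsv[...,0]>165)|(hsv[...,0]<4))&(hsv[...,1]>80)&(hsv[...,2]>140)
m[:170]=0;m[245:]=0;m[:,:272]=0;m[:,345:]=0
n,l,st,_=cv2.connectedComponentsWithStats(m.astype(np.uint8));i=1+np.argmax(st[1:,2]);ys,xs=np.where(l==i)
e=cv2.fitEllipse(cv2.convexHull(np.c_[xs,ys].astype(np.float32)));print(e,st[i],atz("top",*e[0],.085))
C=np.array([.5925,-.034])
for n,(u,v) in dict(ins=(262,185),teal=(138,177),pur=(222,172),red=(272,232),nug=(200,232),n2=(133,237),yel=(152,290),pur2=(232,298)).items():
    print(n,((atz("top",268+u*.2,163+v*.2,.02)[:2]-C)*1000).round())
E
```

```text
((308.3417663574219, 206.85186767578125), (55.4627799987793, 56.5987434387207), 75.51353454589844) [281 179  56  56 517] [ 0.59371175 -0.03324034  0.085     ]
ins [ 32. -31.]
teal [35. 39.]
pur [39. -8.]
red [  5. -37.]
nug [4. 3.]
n2 [ 0. 41.]
yel [-29.  29.]
pur2 [-33. -16.]
```

Call:
{"fn": "move_arm", "kwargs": {
  "series": [0.8,4.29,3.74,0,0,0,0,0.8,4.29,3.74,0,0,0,0,0.8,4.29,3.74,0,0,0,0,0.8,4.29,3.74,0,0,0,0,0.8,4.29,3.74,0,0,0,0]
}}

```text
time: 20.1
tool_pos: [0.621, -0.0588, 0.2391]
tcp_rot: [-1.449, -2.784, 0.002]
wrist_force: [0.2, 0.7, -0.9]
width: 0.125
grip_force: 68.1
```

Call:
{"fn": "move_arm", "kwargs": {
  "series": [0.8,0,0,0,0,0,0,0.8,0,0,0,0,0,0]
}}

```text
time: 20.35
tool_pos: [0.6214, -0.0607, 0.2397]
tcp_rot: [-1.448, -2.785, 0.002]
wrist_force: [0.2, -0.0, 0.1]
width: 0.129
grip_force: 68.3
```

```bash
python3 - <<'E'
from h import *
go((.6215,-.0605,.141),35)
E
```

```text
t 20.35 pos [ 0.6214 -0.0607  0.2397] yaw 35.1 shift cm [-0.01  0.04  9.87] tilt fix [-0.13 -0.07 -0.  ] turn z 0.1 F [ 0.2 -0.   0.1] w 0.129 g 68.3 q [-0.14  0.17  1.72 -0.    1.26 -0.75]
```

Call:
{"fn": "move_arm", "kwargs": {
  "series": [0.8,0,0,3,0,0,0,0.8,0,0,2.5,0,0,0,0.8,0,0,2.5,0,0,0,0.8,0,0,1.8,0,0,0,0.8,0,0,0,0,0,0]
}}

```text
time: 20.98
tool_pos: [0.6205, -0.0616, 0.141]
tcp_rot: [-1.451, -2.782, 0.003]
wrist_force: [0.2, -0.5, -0.0]
width: 0.128
grip_force: 68.3
```

Call:
{"fn": "move_arm", "kwargs": {
  "series": [0.8,0.19,-2.19,0,0,0,0,0.8,1.26,-1.8,0,0,0,0,0.8,1.99,-0.93,0,0,0,0,0.8,2.19,0.19,0,0,0,0]
}}

```text
time: 21.48
tool_pos: [0.5525, -0.042, 0.1458]
tcp_rot: [1.451, 2.781, 0.003]
wrist_force: [0.2, 1.0, 0.2]
width: 0.13
grip_force: 68.3
```

```bash
python3 - <<'E'
from h import *
go((.6215,-.0605,.141),35)
b=snap("scene","s7")
cv2.imwrite("pics/z8.png",cv2.resize(b[120:270,230:430,::-1],(800,600),interpolation=3))
E
```

```text
t 21.48 pos [ 0.5525 -0.042   0.1458] yaw 34.9 shift cm [-5.46  4.6   0.52] tilt fix [ 0.22  0.19 -0.  ] turn z -0.1 F [0.2 1.  0.2] w 0.13 g 68.3 q [-0.12  0.11  1.96  0.    1.06 -0.73]
```

View pics/z8.png

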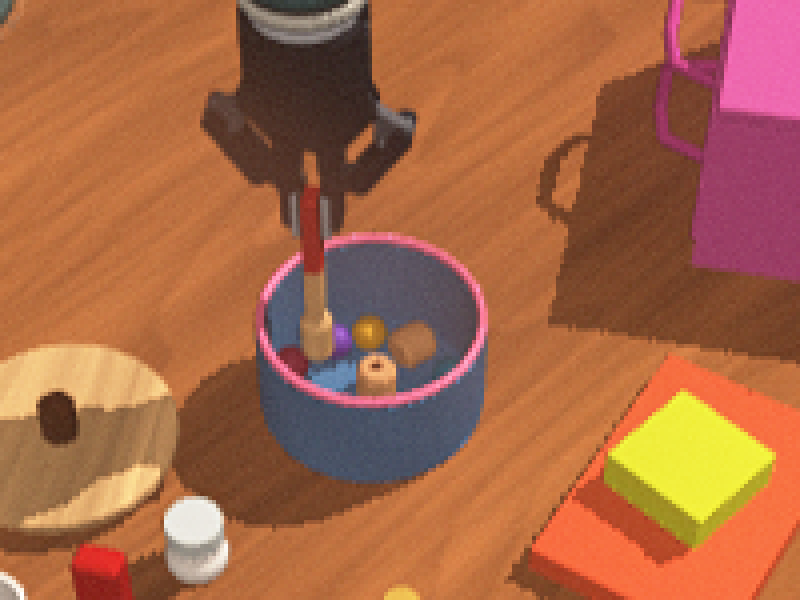

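Stirring works: the head is down in the crock near (309,210.5) and pushing balls. I check the tip depth.

```bash
python3 - <<'E'
from h import *
for z in(.01,.02,.03,.04):print(z,proj("scene",[.5545,-.045,z]).round(1))
go((.5,-.0,.141),35)
E
```

```text
0.01 [[309.3 210.7]]
0.02 [[309.2 208.3]]
0.03 [[309.1 205.8]]
0.04 [[309.  203.3]]
t 21.52 pos [ 0.5499 -0.0394  0.1446] yaw 35.0 shift cm [ 6.09 -1.83  0.37] tilt fix [ 0.06 -0.06 -0.  ] turn z -0.0 F [-1.7  3.   0.4] w 0.125 g 68.6 q [-0.12  0.11  1.97  0.    1.06 -0.73]
```

Call:
{"fn": "move_arm", "kwargs": {
  "series": [0.8,1.8,1.26,0,0,0,0,0.8,0.93,1.99,0,0,0,0,0.8,-0.19,2.19,0,0,0,0,0.8,-1.26,1.8,0,0,0,0]
}}

```text
time: 22.02
tool_pos: [0.6039, 0.0111, 0.1442]
tcp_rot: [1.448, 2.787, -0.002]
wrist_force: [0.1, -0.0, -0.5]
width: 0.129
grip_force: 68.8
```

Call:
{"fn": "move_arm", "kwargs": {
  "series": [0.8,-1.99,0.93,0,0,0,0,0.8,-2.19,-0.19,0,0,0,0,0.8,-1.8,-1.26,0,0,0,0,0.8,-0.93,-1.99,0,0,0,0]
}}

```text
time: 22.52
tool_pos: [0.6212, -0.0604, 0.1418]
tcp_rot: [-1.448, -2.784, 0.002]
wrist_force: [0.2, -0.1, 0.0]
width: 0.131
grip_force: 68.5
```

Call:
{"fn": "move_arm", "kwargs": {
  "series": [0.8,0.19,-2.19,0,0,0,0,0.8,1.26,-1.8,0,0,0,0,0.8,1.99,-0.93,0,0,0,0,0.8,2.19,0.19,0,0,0,0]
}}

```text
time: 23.02
tool_pos: [0.5548, -0.0418, 0.1462]
tcp_rot: [1.448, 2.777, 0.006]
wrist_force: [5.4, 1.1, 7.1]
width: 0.13
grip_force: 69.1
```

Call:
{"fn": "move_arm", "kwargs": {
  "series": [0.8,1.8,1.26,0,0,0,0,0.8,0.93,1.99,0,0,0,0,0.8,-0.19,2.19,0,0,0,0,0.8,-1.26,1.8,0,0,0,0]
}}

```text
time: 23.52
tool_pos: [0.6038, 0.0121, 0.1429]
tcp_rot: [-1.448, -2.787, 0.0]
wrist_force: [-0.5, -0.8, 0.5]
width: 0.127
grip_force: 68.4
```

Call:
{"fn": "move_arm", "kwargs": {
  "series": [0.8,-1.99,0.93,0,0,0,0,0.8,-2.19,-0.19,0,0,0,0,0.8,-1.8,-1.26,0,0,0,0,0.8,-0.93,-1.99,0,0,0,0]
}}

```text
time: 24.02
tool_pos: [0.6226, -0.0615, 0.1431]
tcp_rot: [1.452, 2.785, 0.003]
wrist_force: [-1.2, 9.9, 1.5]
width: 0.124
grip_force: 68.7
```

```bash
python3 - <<'E'
from h import *
go((.6215,-.0605,.141),35)
E
```

```text
t 24.02 pos [ 0.6226 -0.0615  0.1431] yaw 34.9 shift cm [ 0.15 -0.03  0.21] tilt fix [ 0.1  -0.03 -0.  ] turn z -0.1 F [-1.2  9.9  1.5] w 0.124 g 68.7 q [-0.14  0.25  1.81  0.    1.08 -0.75]
```

Call:
{"fn": "move_arm", "kwargs": {
  "series": [0.8,0.19,-2.19,0.3,0,0,0,0.8,1.26,-1.8,0,0,0,0,0.8,1.99,-0.93,0,0,0,0,0.8,2.19,0.19,0,0,0,0]
}}

```text
time: 24.52
tool_pos: [0.5547, -0.0435, 0.1434]
tcp_rot: [1.448, 2.774, 0.006]
wrist_force: [6.9, -2.0, 3.6]
width: 0.13
grip_force: 69.6
```

Call:
{"fn": "move_arm", "kwargs": {
  "series": [0.8,1.8,1.26,0,0,0,0,0.8,0.93,1.99,0,0,0,0,0.8,-0.19,2.19,0,0,0,0,0.8,-1.26,1.8,0,0,0,0]
}}

```text
time: 25.02
tool_pos: [0.6024, 0.011, 0.1394]
tcp_rot: [-1.449, -2.785, 0.001]
wrist_force: [0.4, 0.2, -0.2]
width: 0.131
grip_force: 69.5
```

Call:
{"fn": "move_arm", "kwargs": {
  "series": [0.8,-1.99,0.93,0,0,0,0,0.8,-2.19,-0.19,0,0,0,0,0.8,-1.8,-1.26,0,0,0,0,0.8,-0.93,-1.99,0,0,0,0]
}}

```text
time: 25.52
tool_pos: [0.6207, -0.0619, 0.1394]
tcp_rot: [-1.451, -2.783, 0.0]
wrist_force: [-3.5, 5.1, 2.4]
width: 0.13
grip_force: 69.4
```

Call:
{"fn": "move_arm", "kwargs": {
  "series": [0.8,0.19,-2.19,0,0,0,0,0.8,1.26,-1.8,0,0,0,0,0.8,1.99,-0.93,0,0,0,0,0.8,2.19,0.19,0,0,0,0]
}}

```text
time: 26.02
tool_pos: [0.554, -0.0431, 0.143]
tcp_rot: [1.448, 2.775, 0.006]
wrist_force: [9.6, -3.9, 3.4]
width: 0.132
grip_force: 70.2
```

Call:
{"fn": "move_arm", "kwargs": {
  "series": [0.8,1.8,1.26,0,0,0,0,0.8,0.93,1.99,0,0,0,0,0.8,-0.19,2.19,0,0,0,0,0.8,-1.26,1.8,0,0,0,0]
}}

```text
time: 26.52
tool_pos: [0.6025, 0.0104, 0.1401]
tcp_rot: [-1.45, -2.786, 0.001]
wrist_force: [0.2, 0.4, -0.5]
width: 0.131
grip_force: 70.4
```

```bash
python3 - <<'E'
from h import *
go((.5935,-.0335,.141),35)
b=snap("scene","s8");a=snap("top","t8")
cv2.imwrite("pics/z9.png",np.hstack([cv2.resize(b[150:250,270:370,::-1],(400,400),interpolation=3),cv2.resize(a[163:253,260:350,::-1],(400,400),interpolation=3)]))
E
```

```text
t 26.52 pos [0.6025 0.0104 0.1401] yaw 35.0 shift cm [-3.08 -3.26 -0.09] tilt fix [-0.04 -0.02 -0.  ] turn z 0.0 F [ 0.2  0.4 -0.5] w 0.131 g 70.4 q [-0.02  0.21  1.86 -0.    1.07 -0.64]
```

View pics/z9.png

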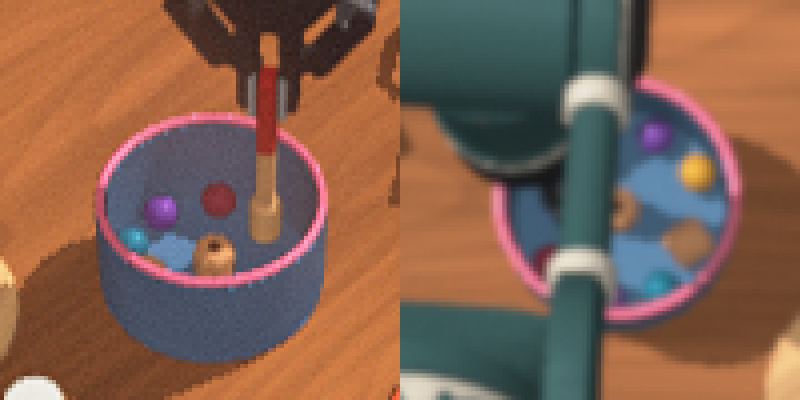

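All balls have changed place: the teal ball is now near, the yellow far right and the red left. The stick is still upright in the grip. I make one more far pass, then lift.

Call:
{"fn": "move_arm", "kwargs": {
  "series": [0.8,-1.99,0.93,0,0,0,0,0.8,-2.19,-0.19,0,0,0,0,0.8,-1.8,-1.26,0,0,0,0,0.8,-0.93,-1.99,0,0,0,0]
}}

```text
time: 27.12
tool_pos: [0.6199, -0.0608, 0.1398]
tcp_rot: [-1.45, -2.78, -0.002]
wrist_force: [-5.1, 6.8, 3.3]
width: 0.127
grip_force: 70.3
```

Call:
{"fn": "move_arm", "kwargs": {
  "series": [0.8,0.19,-2.19,0,0,0,0,0.8,1.26,-1.8,0,0,0,0,0.8,1.99,-0.93,0,0,0,0,0.8,2.19,0.19,0,0,0,0]
}}

```text
time: 27.62
tool_pos: [0.5548, -0.0423, 0.1441]
tcp_rot: [1.449, 2.775, 0.01]
wrist_force: [9.5, -0.7, 7.7]
width: 0.128
grip_force: 71.4
```

Call:
{"fn": "move_arm", "kwargs": {
  "series": [0.8,0,0,0,0,0,0,0.8,0,0,-2.5,0,0,0,0.8,0,0,-3,0,0,0,0.8,0,0,-3,0,0,0,0.8,0,0,-2.3,0,0,0]
}}

```text
time: 28.25
tool_pos: [0.5502, -0.0432, 0.2496]
tcp_rot: [1.452, 2.785, -0.001]
wrist_force: [0.7, 0.1, -0.3]
width: 0.129
grip_force: 70.2
```

Call:
{"fn": "move_arm", "kwargs": {
  "series": [0.8,0,0,0,0,0,0]
}}

```text
time: 28.38
tool_pos: [0.5516, -0.0431, 0.2505]
tcp_rot: [1.45, 2.782, 0.002]
wrist_force: [0.8, 0.8, -1.1]
width: 0.127
grip_force: 70.2
```

```bash
python3 - <<'E'
from h import *
go((.591,-.346,.245),35)
E
```

```text
t 28.38 pos [ 0.5516 -0.0431  0.2505] yaw 34.9 shift cm [-27.09 -14.12   0.6 ] tilt fix [ 0.17  0.2  -0.  ] turn z -0.1 F [ 0.8  0.8 -1.1] w 0.127 g 70.2 q [-0.12  0.02  1.86 -0.    1.26 -0.73]
```

Call:
{"fn": "move_arm", "kwargs": {
  "series": [0.8,-5.42,-2.82,0,0,0,0,0.8,-5.42,-2.82,0,0,0,0,0.8,-5.42,-2.82,0,0,0,0,0.8,-5.42,-2.82,0,0,0,0,0.8,-5.42,-2.82,0,0,0,0]
}}

```text
time: 29.0
tool_pos: [0.5894, -0.3467, 0.2461]
tcp_rot: [-1.45, -2.784, -0.0]
wrist_force: [0.2, 0.1, -0.1]
width: 0.132
grip_force: 70.2
```

Call:
{"fn": "move_arm", "kwargs": {
  "series": [0.8,0,0,0,0,0,0,0.8,0,0,0,0,0,0]
}}

```text
time: 29.25
tool_pos: [0.5895, -0.3445, 0.2462]
tcp_rot: [-1.451, -2.782, -0.001]
wrist_force: [0.3, 0.9, -0.8]
width: 0.132
grip_force: 70.2
```

```bash
python3 - <<'E'
from h import *
go((.591,-.346,.245),35)
b=snap("scene","s9");a=snap("top","t9")
cv2.imwrite("pics/z10.png",np.hstack([cv2.resize(b[200:300,180:280,::-1],(400,400),interpolation=3),cv2.resize(a[200:300,320:420,::-1],(400,400),interpolation=3)]))
E
```

```text
t 29.25 pos [ 0.5895 -0.3445  0.2462] yaw 34.9 shift cm [-0.21  0.04  0.12] tilt fix [-0.06 -0.19  0.  ] turn z -0.1 F [ 0.3  0.9 -0.8] w 0.132 g 70.2 q [-0.57  0.28  1.58  0.    1.29 -1.17]
```

View pics/z10.png

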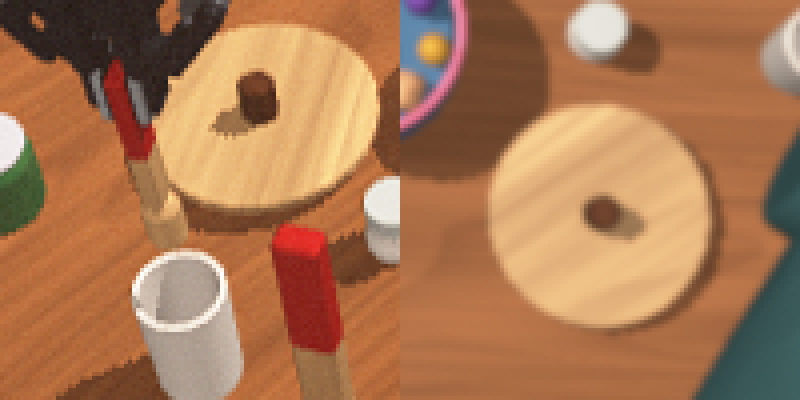

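The stick hasn't slipped; its tip at scene (221.7,261) is over the tumbler mouth, about 3–4 mm left of centre. The lid is at about (370.1,253.8) in top. I lower it with a small correction.

Call:
{"fn": "move_arm", "kwargs": {
  "series": [0.8,0,0.3,3,0,0,0,0.8,0,0,3,0,0,0,0.8,0,0,3,0,0,0,0.8,0,0,1.5,0,0,0,0.8,0,0,0.7,0,0,0]
}}

```text
time: 29.98
tool_pos: [0.5933, -0.3417, 0.1356]
tcp_rot: [-1.449, -2.787, -0.0]
wrist_force: [-1.1, 0.1, 0.4]
width: 0.131
grip_force: 70.2
```

Call:
{"fn": "move_arm", "kwargs": {
  "series": [0.8,0,0,0.2,0,0,0,0.8,0,0,0,0,0,0]
}}

```text
time: 30.22
tool_pos: [0.5942, -0.3432, 0.1356]
tcp_rot: [1.45, 2.785, -0.0]
wrist_force: [-1.3, -0.1, -0.9]
width: 0.128
grip_force: 70.2
```

```bash
python3 - <<'E'
from h import *
go((.591,-.346,.13),35)
print(atz("top",370.1,253.8,.02),atz("top",370.75,253,.049))
b=cv2.cvtColor(cv2.imread("pics/t9.png"),cv2.COLOR_BGR2HSV)
m=((b[...,2]>175)&(b[...,1]>60)&(b[...,1]<160)).astype(np.uint8);m[:, :335]=0;m[:,405:]=0;m[:215]=0;m[290:]=0
n,l,st,_=cv2.connectedComponentsWithStats(m);i=1+np.argmax(st[1:,4]);ys,xs=np.where(l==i)
e=cv2.fitEllipse(cv2.convexHull(np.c_[xs,ys].astype(np.float32)));print(e,atz("top",*e[0],.02))
E
```

```text
t 30.23 pos [ 0.5942 -0.3432  0.1356] yaw 35.0 shift cm [-0.05 -0.42  0.55] tilt fix [0.05 0.1  0.  ] turn z 0.0 F [-1.3 -0.1 -0.9] w 0.128 g 70.2 q [-0.56  0.36  1.68  0.    1.1  -1.17]
[ 0.47681166 -0.20632202  0.02      ] [ 0.47752703 -0.20453919  0.049     ]
((366.45513916015625, 255.98255920410156), (59.23109817504883, 96.4352798461914), 42.027549743652344) [ 0.47055727 -0.19626135  0.02      ]
```

Call:
{"fn": "move_arm", "kwargs": {
  "series": [0.8,0,-0.2,0.4,0,0,0,0.8,0,0,0,0,0,0,4,0,0,0,0,0,0,4,0,0,0,0,0,0,4,0,0,0,0,0,0],
  "grip_force": 40
}}

```text
time: 30.85
tool_pos: [0.5919, -0.344, 0.1304]
tcp_rot: [1.451, 2.786, -0.0]
wrist_force: [-0.2, -0.2, 0.7]
width: 0.471
grip_force: 0.0
```

Call:
{"fn": "move_arm", "kwargs": {
  "series": [4,0,0,-1.5,0,0,0,4,0,0,-3,0,0,0,4,0,0,-3,0,0,0,4,0,0,-3,0,0,0,4,0,0,0,0,0,0]
}}

```text
time: 31.48
tool_pos: [0.5939, -0.3453, 0.2406]
tcp_rot: [1.447, 2.779, -0.001]
wrist_force: [-0.2, 1.0, 0.4]
width: 0.47
grip_force: 0.0
```

```bash
python3 - <<'E'
from h import *
go((.477,-.2055,.12),35)
E
```

```text
t 31.48 pos [ 0.5939 -0.3453  0.2406] yaw 35.0 shift cm [18.25 -1.6  11.92] tilt fix [0.19 0.44 0.  ] turn z -0.0 F [-0.2  1.   0.4] w 0.47 g 0.0 q [-0.56  0.28  1.58 -0.    1.27 -1.17]
```

Call:
{"fn": "move_arm", "kwargs": {
  "series": [5,4.56,-0.4,0,0,0,0,5,4.56,-0.4,0,0,0,0,5,4.56,-0.4,2,0,0,0,5,4.56,-0.4,4,0,0,0,5,0,0,4,0,0,0]
}}

```text
time: 32.1
tool_pos: [0.4711, -0.201, 0.1334]
tcp_rot: [-1.447, -2.786, -0.0]
wrist_force: [1.4, -1.3, -0.1]
width: 0.586
grip_force: 0.0
```

Call:
{"fn": "move_arm", "kwargs": {
  "series": [5,0,0,0,0,0,0,5,0,0,0,0,0,0]
}}

```text
time: 32.35
tool_pos: [0.4751, -0.2043, 0.1365]
tcp_rot: [1.45, 2.785, 0.0]
wrist_force: [0.7, 0.7, -0.4]
width: 0.586
grip_force: 0.0
```

```bash
python3 - <<'E'
from h import *
go((.477,-.2055,.036),35)
b=snap("scene","s10");a=snap("top","t10")
cv2.imwrite("pics/z11.png",np.hstack([cv2.resize(b[180:300,180:300,::-1],(400,400),interpolation=3),cv2.resize(a[190:290,330:430,::-1],(400,400),interpolation=3)]))
E
```

```text
t 32.35 pos [ 0.4751 -0.2043  0.1365] yaw 35.0 shift cm [-0.19  0.08 10.05] tilt fix [0.04 0.08 0.  ] turn z -0.0 F [ 0.7  0.7 -0.4] w 0.586 g 0.0 q [-0.45  0.05  2.05 -0.    1.04 -1.06]
```

View pics/z11.png

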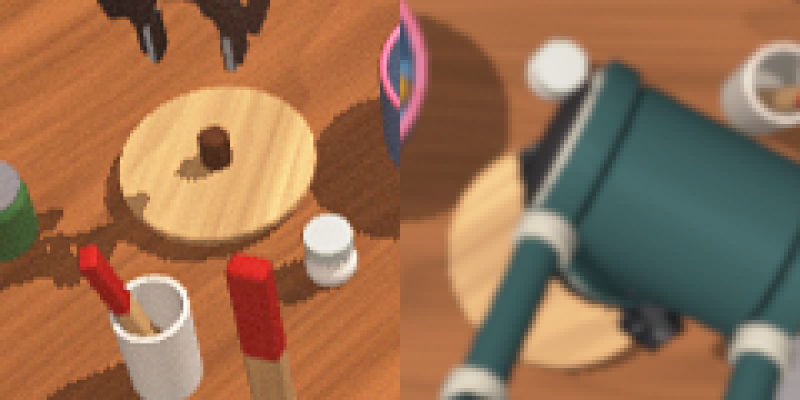

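The stick stands in the tumbler, leaning, and the lid knob at scene zoom (214,148) is under the gripper. I take the knob.

Call:
{"fn": "move_arm", "kwargs": {
  "series": [5,-0.1,0,4,0,0,0,5,0,0,3,0,0,0,5,0,0,2,0,0,0,5,0,0,1,0,0,0,5,0,0,0,0,0,0]
}}

```text
time: 33.08
tool_pos: [0.4753, -0.205, 0.0357]
tcp_rot: [1.451, 2.786, -0.0]
wrist_force: [-0.4, -0.4, 0.3]
width: 0.582
grip_force: 0.0
```

```bash
python3 - <<'E'
from h import *
go((.477,-.2055,.036),35)
E
```

```text
t 33.08 pos [ 0.4753 -0.205   0.0357] yaw 35.0 shift cm [-0.14  0.11 -0.03] tilt fix [0.01 0.02 0.  ] turn z -0.0 F [-0.4 -0.4  0.3] w 0.582 g 0.0 q [-0.46  0.19  2.11 -0.    0.84 -1.07]
```

Call:
{"fn": "move_arm", "kwargs": {
  "series": [1.5,0,0,0,0,0,0,1.5,0,0,0,0,0,0,1.5,0,0,0,0,0,0,1.5,0,0,0,0,0,0,1.5,0,0,0,0,0,0],
  "grip_force": 70
}}

```text
time: 33.7
tool_pos: [0.4761, -0.2052, 0.037]
tcp_rot: [1.449, 2.784, 0.0]
wrist_force: [-0.5, 1.2, 6.6]
width: 0.251
grip_force: 68.7
```

Call:
{"fn": "move_arm", "kwargs": {
  "series": [1.5,0,0,-2,0,0,0,1.5,0,0,-3,0,0,0,1.5,0,0,-4,0,0,0,1.5,0,0,-4,0,0,0,1.5,0,0,0,0,0,0]
}}

```text
time: 34.33
tool_pos: [0.4772, -0.2058, 0.1691]
tcp_rot: [1.447, 2.78, 0.0]
wrist_force: [1.3, 0.6, -2.5]
width: 0.25
grip_force: 69.2
```

```bash
python3 - <<'E'
from h import *
go((.5935,-.0335,.165),35)
b=snap("scene","s11");a=snap("top","t11")
cv2.imwrite("pics/z12.png",np.hstack([cv2.resize(b[140:300,180:340,::-1],(400,400),interpolation=3),cv2.resize(a[160:300,310:450,::-1],(400,400),interpolation=3)]))
E
```

```text
t 34.33 pos [ 0.4772 -0.2058  0.1691] yaw 35.0 shift cm [ 7.44 19.41  0.43] tilt fix [0.22 0.4  0.  ] turn z 0.0 F [ 1.3  0.6 -2.5] w 0.25 g 69.2 q [-0.46  0.02  2.01 -0.    1.1  -1.07]
```

View pics/z12.png

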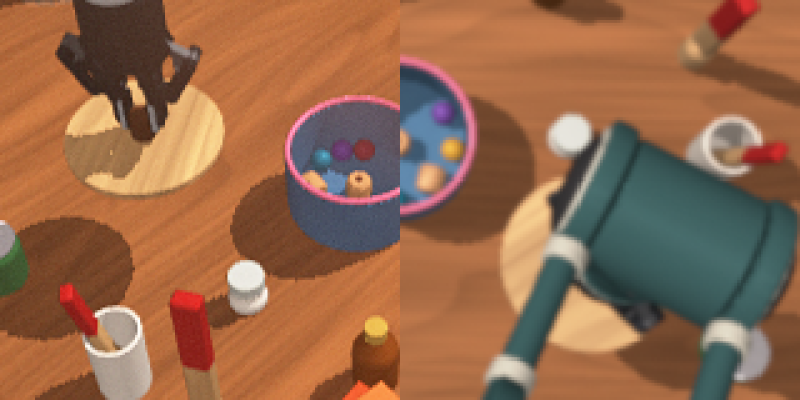

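The lid is held level and the crock contents are all inside. I carry it over the crock.

Call:
{"fn": "move_arm", "kwargs": {
  "series": [1.5,1.86,4.85,0,0,0,0,1.5,1.86,4.85,0,0,0,0,1.5,1.86,4.85,0,0,0,0,1.5,1.86,4.85,0,0,0,0,1.5,0,0,0,0,0,0]
}}

```text
time: 35.05
tool_pos: [0.5908, -0.0291, 0.1622]
tcp_rot: [-1.443, -2.786, 0.001]
wrist_force: [-0.5, -0.8, -2.9]
width: 0.248
grip_force: 69.7
```

Call:
{"fn": "move_arm", "kwargs": {
  "series": [1.5,0,0,2,0,0,0,1.5,0,0,1.5,0,0,0,1.5,0,0,0,0,0,0]
}}

```text
time: 35.42
tool_pos: [0.5878, -0.0331, 0.1267]
tcp_rot: [-1.45, -2.78, 0.004]
wrist_force: [-0.8, -0.6, -2.4]
width: 0.25
grip_force: 69.6
```

```bash
python3 - <<'E'
from h import *
go((.5935,-.0335,.106),35)
b=snap("scene","s12");a=snap("top","t12")
cv2.imwrite("pics/z13.png",np.hstack([cv2.resize(b[140:260,260:380,::-1],(400,400),interpolation=3),cv2.resize(a[160:260,260:360,::-1],(400,400),interpolation=3)]))
E
```

```text
t 35.42 pos [ 0.5878 -0.0331  0.1267] yaw 34.9 shift cm [-0.37  0.45  2.06] tilt fix [-0.29 -0.24 -0.  ] turn z -0.1 F [-0.8 -0.6 -2.4] w 0.25 g 69.6 q [-0.1   0.2   1.9  -0.    1.05 -0.71]
```

View pics/z13.png

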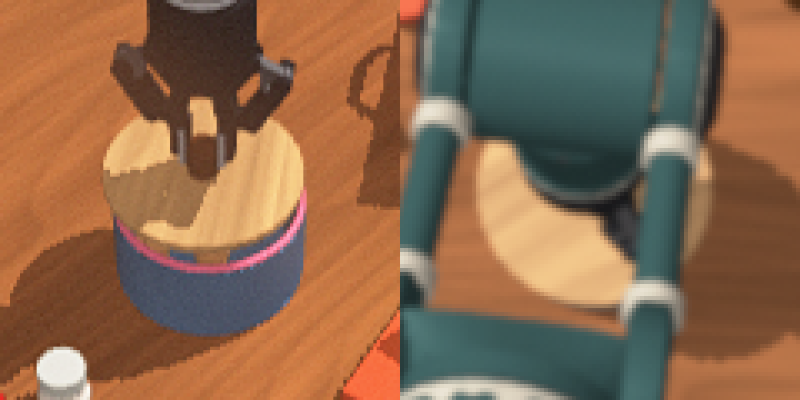

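The lid hovers just over the crock, about 5 mm to the image left, which agrees with the computed offset. I correct it and lower.

Call:
{"fn": "move_arm", "kwargs": {
  "series": [1.5,-0.3,0.4,0,0,0,0,1.5,0,0,0,0,0,0,1.5,0,0,0.5,0,0,0,1.5,0,0,0.4,0,0,0,1.5,0,0,0,0,0,0]
}}

```text
time: 36.15
tool_pos: [0.5953, -0.0324, 0.1205]
tcp_rot: [-1.45, -2.785, 0.001]
wrist_force: [-0.7, 0.5, -2.8]
width: 0.251
grip_force: 69.7
```

```bash
python3 - <<'E'
from h import *
go((.5935,-.0335,.106),35)
E
```

```text
t 36.15 pos [ 0.5953 -0.0324  0.1205] yaw 35.0 shift cm [ 0.01 -0.21  1.45] tilt fix [-0.07 -0.06 -0.  ] turn z 0.0 F [-0.7  0.5 -2.8] w 0.251 g 69.7 q [-0.1   0.22  1.89  0.    1.03 -0.71]
```

Call:
{"fn": "move_arm", "kwargs": {
  "series": [1.5,0,0,0.4,0,0,0,1.5,0,0,0.3,0,0,0,1.5,0,0,0,0,0,0]
}}

```text
time: 36.52
tool_pos: [0.5956, -0.0324, 0.1138]
tcp_rot: [-1.45, -2.786, 0.001]
wrist_force: [-0.3, -0.1, -3.4]
width: 0.247
grip_force: 69.7
```

Call:
{"fn": "move_arm", "kwargs": {
  "series": [1.5,0,0,0.2,0,0,0,1.5,0,0,0.2,0,0,0,1.5,0,0,0,0,0,0]
}}

```text
time: 36.9
tool_pos: [0.5959, -0.0326, 0.1107]
tcp_rot: [1.451, 2.787, -0.0]
wrist_force: [-3.1, 0.1, 0.6]
width: 0.249
grip_force: 70.1
```

Call:
{"fn": "move_arm", "kwargs": {
  "series": [1.5,0.1,-0.15,0,0,0,0,1.5,0,0,0.2,0,0,0,1.5,0,0,0.2,0,0,0,1.5,0,0,0,0,0,0]
}}

```text
time: 37.4
tool_pos: [0.5949, -0.0326, 0.1068]
tcp_rot: [1.45, 2.785, 0.001]
wrist_force: [0.3, 0.4, 3.2]
width: 0.254
grip_force: 70.5
```

Call:
{"fn": "move_arm", "kwargs": {
  "series": [1.5,0,0,0.2,0,0,0,1.5,0,0,0.2,0,0,0,1.5,0,0,0,0,0,0]
}}

```text
time: 37.78
tool_pos: [0.5949, -0.0326, 0.106]
tcp_rot: [1.45, 2.785, 0.001]
wrist_force: [-8.0, 0.9, 21.5]
width: 0.248
grip_force: 72.4
```

Call:
{"fn": "move_arm", "kwargs": {
  "series": [1.5,0,0,0.2,0,0,0,1.5,0,0,0,0,0,0]
}}

```text
time: 38.02
tool_pos: [0.595, -0.0326, 0.1059]
tcp_rot: [1.45, 2.785, 0.001]
wrist_force: [-12.5, 0.7, 32.1]
width: 0.253
grip_force: 73.6
```

The lid bottomed out at TCP 0.106 with 32 N. I relax, release and rise.

Call:
{"fn": "move_arm", "kwargs": {
  "series": [1.5,0,0,-0.4,0,0,0,1.5,0,0,0,0,0,0,4.5,0,0,0,0,0,0,4.5,0,0,0,0,0,0,4.5,0,0,0,0,0,0],
  "grip_force": 20
}}

```text
time: 38.65
tool_pos: [0.5935, -0.0325, 0.1032]
tcp_rot: [-1.45, -2.785, 0.001]
wrist_force: [-0.0, 0.4, -0.9]
width: 0.527
grip_force: 0.0
```

Call:
{"fn": "move_arm", "kwargs": {
  "series": [4.5,0,0,-2,0,0,0,4.5,0,0,-4,0,0,0,4.5,0,0,-5,0,0,0,4.5,0,0,-5,0,0,0,4.5,4,-3,-3,0,0,0]
}}

```text
time: 39.28
tool_pos: [0.5494, -0.0176, 0.2993]
tcp_rot: [1.449, 2.78, 0.004]
wrist_force: [-1.3, 0.6, 1.4]
width: 0.531
grip_force: 0.0
```

Call:
{"fn": "move_arm", "kwargs": {
  "series": [4.5,4,-3,0,0,0,0,4.5,4,-3,0,0,0,0,4.5,4,-3,0,0,0,0,4.5,4,-3,0,0,0,0,4.5,0,0,0,0,0,0]
}}

```text
time: 39.9
tool_pos: [0.3545, 0.0459, 0.2957]
tcp_rot: [1.447, 2.786, 0.003]
wrist_force: [0.1, -0.1, 0.7]
width: 0.527
grip_force: 0.0
```

```bash
python3 - <<'E'
from h import *
go((.5,.1,.3))
b=snap("scene","s13");a=snap("top","t13")
cv2.imwrite("pics/z14.png",np.vstack([np.hstack([cv2.resize(b[140:260,260:420,::-1],(400,300),interpolation=3),cv2.resize(a[165:255,260:380,::-1],(400,300),interpolation=3)]),np.hstack([cv2.resize(b[70:190,330:490,::-1],(400,300),interpolation=3),cv2.resize(a[140:260,380:540,::-1],(400,300),interpolation=3)])]))
E
```

```text
t 39.9 pos [0.3545 0.0459 0.2957] yaw 35.1 shift cm [-3.94 15.02 -0.38] tilt fix [ 0.16  0.08 -0.  ] turn z None F [ 0.1 -0.1  0.7] w 0.527 g 0.0 q [ 0.06 -0.41  2.13  0.    1.42 -0.55]
```

View pics/z14.png

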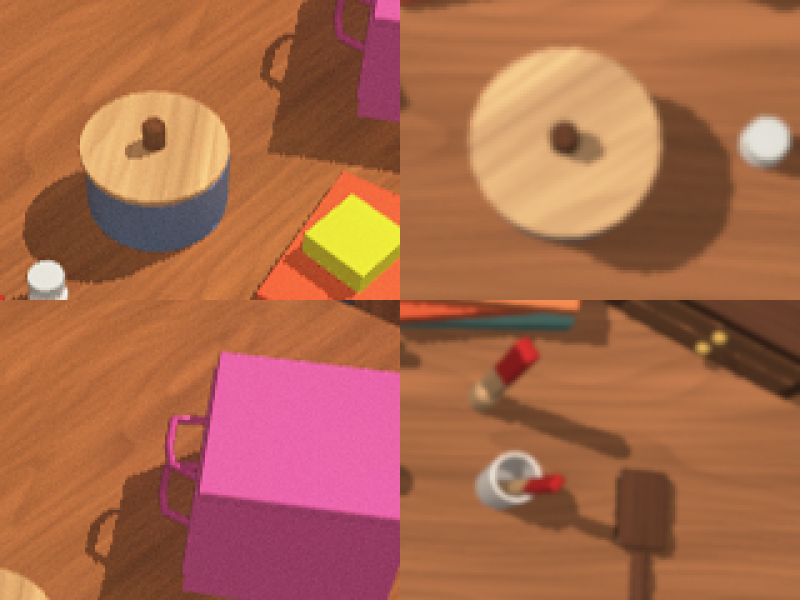

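The final view shows the lid seated flush and centred with no pink seal showing. The drawer is shut, the stick is in the tumbler and the bystanders are undisturbed, so I hand the job in.

```bash
python3 -c "
from workcell import *
print(finish_job())"
```

```text
the job is handed in; nothing more can be done
None
```

The job is handed in: both cedar nuggets are in the crock, the balls were stirred more than three times round, the lid is pressed home, the drawer is shut and the stick stands in its tumbler; the final camera check agreed, but the hand-in returned no verdict.

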